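Set up the warm and cold sample holders

ROBOT

A 7-joint arm with a two-finger parallel gripper is mounted at the origin on the work surface. World frame = base frame: x ahead of the robot, y to its left, z up, the work surface at z = 0. Lengths are in m, angles in degrees, forces in N, time in s.
With the tool pointing down it reaches from about 0.425 to 0.875 m from the base axis. Payload 4.7 kg.
Tool frame: the origin (TCP) lies midway between the tips of the shut fingers; the grasp point (between the pads) lies env.grip_point_offset behind it (env.grip_point_offset is the distance from the TCP to the grasp point, in m); x points along the fingers, y is the direction in which the jaws open and shut, and the axes are right-handed (so a half turn about x gives the same grasp; the last joint's range is limited). The gripper opens to 87 mm and grips with 3 to 60 N. Pads are 19 mm wide; open, the fingers measure 117 mm over their backs; the gripper's body (75 mm by 190 mm) begins 51 mm behind the grasp point.
Start: joints at [73.23, 18.392, -4.016, 83.108, 1.295, 78.541, -3.26], TCP at [0.196, -0.62, 0.223] pointing down, gripper open.
Joint ranges: [-163.93, 163.93], [-17.29, 119.83], [-79.2, 71.16], [3.27, 140.29], [-89.18, 269.18], [5.43, 117.66], [-154.24, 154.24]. Speed limits (degrees/s): [147.25, 147.25, 180, 180, 180, 180, 180].

INTERFACE

Orientations are given as [roll, pitch, yaw] about the fixed x, y, z axes, in that order (R = Rz(yaw) Ry(pitch) Rx(roll)).
In Python, from cell import readout, read_camera, camera_params, sign_off, spot_in, pinpoint, env gives the robot as it stands.
- The arm moves only by the shell command python3 -m pendant 'ROWS' [OPENING] [FORCE]. ROWS is a JSON object of lists of equal length, an entry for each row: "xyz": the shift along the world's x, y, z in m, a list of three; "turn": the turn about the world's z in rad. A call has 1 to 10 rows; each row shifts and turns the pose as measured when the row begins; what a row does not reach is not made up. A row lasts 1/8 s, in which the tool goes at most 62.5 mm and 10.7 degrees, less where a joint would pass 70% of its speed; a pose out of reach is approached as far as the arm can. A call is refused whole if a number of a shift passes 0.0625 or a number of a turn 0.188, either way. A call with a gripper value outside its range is refused whole. OPENING is the opening, from 0 (shut) to 1 (fully open), set as the call begins (- or left out, the last holds). The fingers move at their own pace and stop on an object; FORCE is the grip in N (left out, the last holds). Time passes only in rows, so rows that do not move let the fingers close. It gives the time, the measured TCP pose, the force and the opening at its end, in the units of the state.
- readout.get_obs(): the state, without advancing time (a new reading comes with each control period).
- read_camera(name): name is "side" or "top"; returns the picture (384x512x3 uint8, red, green, blue); there is no depth.
- camera_params(name): a dict with "fx", "fy", "cx", "cy" (pixels), "rvec" (rotation vector, rad) and "tvec" (3), from world to camera coordinates, as OpenCV has them. Camera axes: x right, y down, z forward; pixel columns grow to the right and rows downward; lengths in m; the calibration is good to about 2 mm. A picture is of the moment at which its call begins. camera_params takes no time and is no camera call.
- sign_off(): hands the job in, once; it reports no verdict.
Trained networks look in the newest picture that a camera, given by its name, has taken for a name from the list of things; names that differ only in an ending like _2 or _b are one class to them, and where a whole thing is asked for, a point or a joint stands for the part that bears it (a point fixed in the world has none). Each returns a list of dicts, best first, with "score" (0 to 1); they miss things now and then, are a little off and sometimes report something else, mostly with a low value. They report only what shows in the picture. A call takes as long as a camera call. They do not tell look-alikes from the thing itself.
- spot_in(camera, name): "at" ([x, y, z] in m, in the coordinates of the camera as it stood for that picture, good to about 4 mm: the middle of the surface that is visible of it).
- pinpoint(camera, name): "at" ([x, y, z] in m, in the coordinates of the camera as it stood for that picture, good to about 4 mm: a listed point, or the origin of a listed thing).
The state is a dict: "time_s": time; "qpos": joint angles; "joint_velocities": joint speeds; "effort": joint torques, N m; "tool_pos": TCP position; "tool_rot": TCP orientation; "force": force on the tool from outside, world axes, zero at the start; "wrist_torque": the same for the moment, N m; "grip_width": finger opening in m.
Only numpy, scipy, OpenCV 4.12 (cv2) and the standard library are available. Lean on these libraries where they do the work, as an engineer would, in place of code of your own. Each camera call takes 0.05 s, during which the arm holds its last target.

TASK

On the square warming plate build the sample holder from the bottom up, one piece at a time: first the square aluminium block, centred and square to the plate, then the white dish centred on the block, then the tall narrow cup standing inside the dish, and last the knobbed lid, plugged into the mouth of that cup. Whenever it suits you, stand the low wide cup in the middle of the round finned cooling plate. Leave everything standing level and at rest, and leave the joystick box, the tip rack and the bottle undisturbed.

Things in the scene. Friction and masses are not known exactly. Their poses are not given: they have to be found in the camera images.
- warmer: target, fixed: square warming plate, white, 100 x 100 mm and 14 mm high, with a flat 78 mm square steel patch in the middle of its top (flush) and a small black 16 x 50 x 10 mm connector along one side. Origin: centre of its underside on the bench; its top is 14 mm above the origin; x and y run along its sides, the connector is on +x (out to 66 mm).
- cooler: target, fixed: round cooling plate of aluminium fins, 80 mm in diameter, flat top 20 mm above the bench. Origin: centre of its underside.
- block: loose: square aluminium heat block 64 x 64 mm, 20 mm high, flat, about 0.22 kg. Origin: centre of its underside; x and y along its sides, z up.
- dish: loose: shallow round white ceramic dish, open at the top, straight outside 60 mm in diameter, 16 mm high, wall 3 mm (54 mm inside), floor 4 mm thick; stands upright on the bench. Origin: centre of its underside, z up. About 0.05 kg.
- tall_cup: loose: tall narrow steel cup, open at the top, 36 mm in diameter, 44 mm high, wall 3 mm (mouth 30 mm inside), floor 4 mm thick; stands upright. Origin: centre of its underside, z up. About 0.05 kg. Inside the dish its underside stands 4 mm above the dish's underside, and 32 mm of it rises above the dish's rim.
- low_cup: loose: low wide steel cup, open at the top, 50 mm in diameter, 24 mm high, wall 3 mm, floor 4 mm thick; stands upright. Origin: centre of its underside, z up. About 0.05 kg.
- lid: loose: lid standing knob up, 29 mm high, about 0.03 kg: below, a tapered plug 6 mm high (20 mm wide at the bottom, 25 at the top); on it a white disc 42 mm wide, 5 mm thick; on that a grey round knob 16 mm wide, 18 mm high (11 to 29 mm above the origin). Origin: centre of the plug's underside, z up. Seated, the disc rests on the cup's rim, the origin 38 mm above the cup's underside.
- joystick: bystander, loose: cream control box 90 x 80 x 40 mm with a black joystick, 110 mm high in all, on the robot's right of the work. Origin: centre of its underside.
- tip_rack: bystander, loose: blue rack of pipette tips 85 x 120 mm, 60 mm high, on the robot's left of the work. Origin: centre of its underside.
- bottle: bystander, loose: small capped amber bottle 44 mm in diameter, 95 mm high, beyond the work. Origin: centre of its underside.
Mind the look-alikes: they are no part of the job. Leave any green or turquoise look-alike of the cooler alone.

How it is judged:
By the outcome, as a careful person would: the job done as asked, in the order asked, and still so for the second after the job is handed in, with the robot touching nothing.
It also fails if it takes over 115 s, if anything falls off the work surface, if the arm or the gripper's body presses on something with over 40 N, if the wrist force passes 120 N, or if a joint passes its speed limit or range.

## Working session

There is one attempt and no reset: what is moved stays moved. The work goes in short steps, Python scripts to look and compute and a shell command to move; the robot and the scene stay as the last step left them, time stands still between calls to the robot, and variables do not carry over. Pictures are saved under pics/ and viewed, and the job is handed in when it is done.

```bash
ls; mkdir -p pics; python3 - <<'E'
from cell import readout, read_camera, camera_params, env
import cv2
print(readout.get_obs()); print(env.grip_point_offset)
for c in("side","top"):
    print(c,camera_params(c)); cv2.imwrite(f"pics/{c}0.png",cv2.cvtColor(read_camera(c),cv2.COLOR_RGB2BGR))
E
```

```text
pics
{'time_s': 0.0, 'qpos': array([73.23089206, 18.43873731, -4.01591976, 83.17537566,  1.29345777,
       78.54110088, -3.2622767 ]), 'joint_velocities': array([ 0.0367372 , -0.09952844, -0.00767814, -0.01519168, -0.02429147,
       -0.00772455, -0.09386411]), 'effort': array([-1.42497947e-04, -4.91291893e+01, -4.03847108e-01, -3.12533891e+01,
       -6.40511164e-02,  4.35802387e-02,  1.36190197e-04]), 'tool_pos': array([ 0.19608636, -0.61912934,  0.22146107]), 'tool_rot': array([-87.82298737,  89.88986745, 109.7536646 ]), 'force': array([-0.95379929, -0.04779258,  0.29169935]), 'wrist_torque': array([ 0.02097367,  0.01551569, -0.00110179]), 'grip_width': 0.08706306222334202}
0.0187
side {'fx': 365.3997096748515, 'fy': 365.3997096748515, 'cx': 255.6366437396953, 'cy': 191.2648345070993, 'rvec': array([ 2.42756412, -0.428786  ,  0.13947145]), 'tvec': array([-0.56046217,  0.17120885,  1.056292  ])}
top {'fx': 370.95479597888385, 'fy': 370.95479597888385, 'cx': 255.5539744376549, 'cy': 202.88541080112705, 'rvec': array([ 2.1600341 , -2.1257609 ,  0.21684553]), 'tvec': array([-0.02339473,  0.59171907,  1.18608527])}
```

View pics/side0.png

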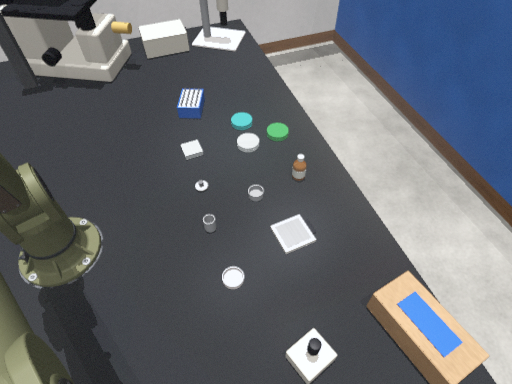

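View pics/top0.png

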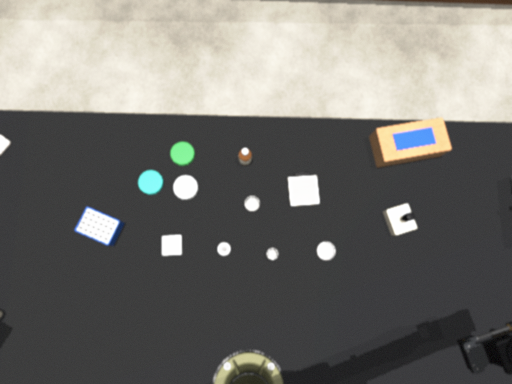

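```bash
cat > h.py <<'E'
from cell import *
import numpy as np, cv2
def cam(n):
    p=camera_params(n); R=cv2.Rodrigues(np.array(p['rvec']))[0]; K=np.array([[p['fx'],0,p['cx']],[0,p['fy'],p['cy']],[0,0,1]])
    return K,R,np.array(p['tvec'])
def c2w(n,a):
    K,R,t=cam(n); return R.T@(np.array(a)-t)
def proj(n,P):
    K,R,t=cam(n); return cv2.projectPoints(np.atleast_2d(np.array(P,float)),cv2.Rodrigues(R)[0],t,K,None)[0].reshape(-1,2)
def ray(n,px,z):
    K,R,t=cam(n); d=R.T@np.linalg.inv(K)@np.array([px[0],px[1],1.]); C=-R.T@t
    return C+d*(z-C[2])/d[2]
def snap(n,f,crop=None,s=1):
    im=cv2.cvtColor(read_camera(n),cv2.COLOR_RGB2BGR); cv2.imwrite(f"pics/{f}_raw.png",im)
    if crop: x0,y0,x1,y1=crop; im=im[y0:y1,x0:x1]
    if s!=1: im=cv2.resize(im,None,fx=s,fy=s,interpolation=cv2.INTER_CUBIC)
    cv2.imwrite(f"pics/{f}.png",im)
E
python3 - <<'E'
from h import *
np.set_printoptions(precision=4,suppress=True)
for c in("top","side"):
  for n in "warmer cooler block dish tall_cup low_cup lid joystick tip_rack bottle".split():
    print(c,n,[(round(d['score'],2),c2w(c,d['at']).round(3).tolist(),proj(c,c2w(c,d['at'])).round().tolist()[0]) for d in pinpoint(c,n)][:3])
print(readout.get_obs()['time_s'])
E
```

```text
top warmer [(0.73, [0.452, 0.264, -0.001], [173.0, 245.0]), (0.55, [0.65, -0.179, -0.003], [302.0, 190.0]), (0.46, [0.653, 0.227, 0.0], [186.0, 187.0])]
top cooler [(0.8, [0.669, 0.348, -0.002], [152.0, 182.0]), (0.6, [0.77, 0.247, -0.001], [182.0, 155.0])]
top block [(0.69, [0.458, 0.263, 0.001], [173.0, 243.0])]
top dish [(0.67, [0.438, -0.251, 0.001], [324.0, 251.0]), (0.38, [0.759, 0.024, -0.0], [245.0, 159.0])]
top tall_cup [(0.55, [0.421, -0.067, 0.0], [270.0, 255.0])]
top low_cup [(0.48, [0.596, 0.002, 0.002], [250.0, 204.0])]
top lid [(0.58, [0.442, 0.093, -0.001], [223.0, 249.0])]
top joystick []
top tip_rack [(0.76, [0.509, 0.506, -0.001], [102.0, 227.0]), (0.25, [0.444, 0.09, 0.0], [224.0, 248.0])]
top bottle [(0.59, [0.648, 0.226, -0.0], [187.0, 188.0]), (0.51, [0.757, 0.028, -0.0], [244.0, 159.0])]
side warmer [(0.66, [0.551, -0.509, -0.003], [311.0, 357.0]), (0.57, [0.65, -0.179, -0.0], [293.0, 234.0])]
side cooler [(0.68, [0.772, 0.243, 0.003], [278.0, 133.0]), (0.66, [0.665, 0.348, 0.001], [242.0, 123.0]), (0.59, [0.653, 0.232, 0.0], [249.0, 144.0])]
side block [(0.53, [0.452, 0.267, 0.0], [192.0, 151.0]), (0.4, [0.595, 0.0, -0.003], [255.0, 195.0])]
side dish [(0.96, [0.441, -0.253, -0.006], [234.0, 279.0]), (0.68, [0.595, 0.0, -0.001], [255.0, 195.0])]
side tall_cup [(0.63, [0.648, -0.179, -0.001], [293.0, 234.0]), (0.48, [0.424, -0.071, -0.002], [210.0, 228.0])]
side low_cup [(0.7, [0.593, -0.002, 0.0], [255.0, 195.0]), (0.41, [0.55, -0.512, -0.002], [311.0, 359.0])]
side lid [(0.52, [0.438, 0.09, -0.0], [201.0, 187.0])]
side joystick [(0.69, [0.55, -0.513, -0.001], [311.0, 359.0])]
side tip_rack [(0.96, [0.504, 0.506, 0.004], [191.0, 107.0])]
side bottle [(0.83, [0.758, 0.028, 0.002], [298.0, 175.0])]
1.1
```

```bash
python3 - <<'E'
from h import *
im=cv2.imread("pics/top0.png"); cv2.imwrite("pics/t_a.png",cv2.resize(im[130:280,140:350],None,fx=3.8,fy=3.8,interpolation=cv2.INTER_CUBIC))
im=cv2.imread("pics/side0.png"); cv2.imwrite("pics/s_a.png",cv2.resize(im[100:300,170:330],None,fx=3,fy=3,interpolation=cv2.INTER_CUBIC))
E
```

```text
(no output)
```

View pics/t_a.png

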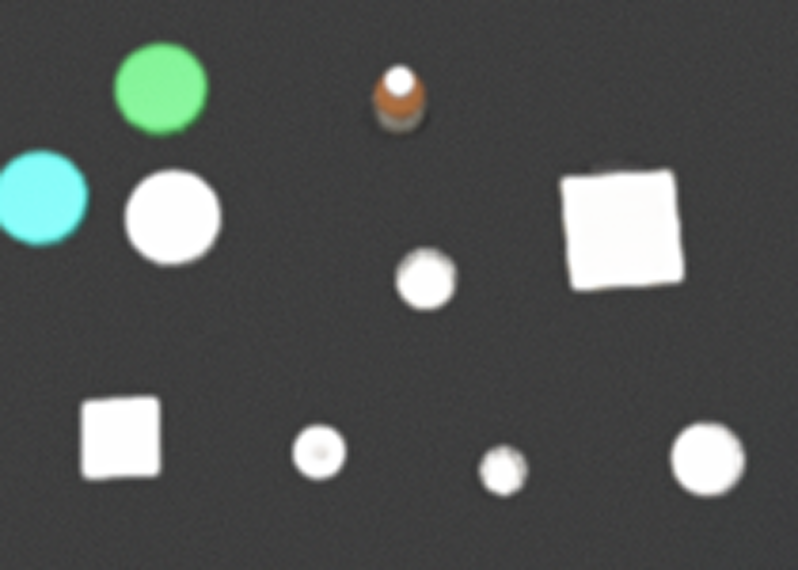

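View pics/s_a.png

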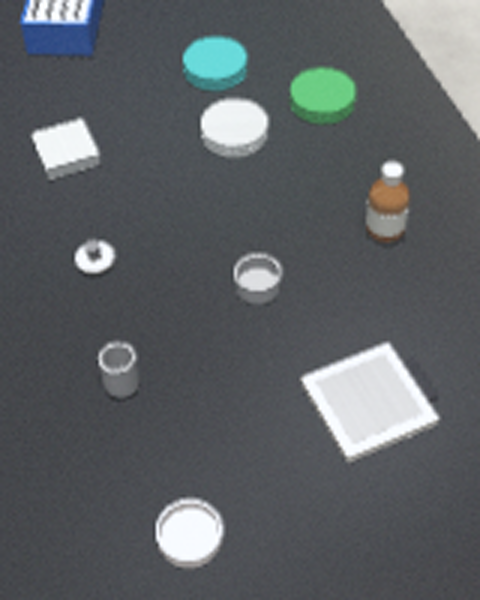

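```bash
cat > fit.py <<'E'
from h import *
from scipy.optimize import minimize
def cyl(r,z0,z1,n=48):
    a=np.linspace(0,2*np.pi,n,endpoint=False); c=np.c_[r*np.cos(a),r*np.sin(a)]
    return np.vstack([np.c_[c,np.full(n,z)] for z in(z0,z1)])
def box(s,z0,z1): return np.array([[x*s/2,y*s/2,z] for x in(-1,1) for y in(-1,1) for z in(z0,z1)])
M={'warmer':[box(.1,0,.014)],'cooler':[cyl(.04,0,.02)],'block':[box(.064,0,.02)],'dish':[cyl(.03,0,.016)],
'tall_cup':[cyl(.018,0,.044)],'low_cup':[cyl(.025,0,.024)],'lid':[cyl(.021,.006,.011),cyl(.008,.011,.029)]}
S=8
def render(c,parts,p,z,roi):
    x0,y0,x1,y1=roi; im=np.zeros(((y1-y0)*S,(x1-x0)*S),np.uint8); ca,sa=np.cos(p[2]),np.sin(p[2])
    R=np.array([[ca,-sa,0],[sa,ca,0],[0,0,1]])
    for V in parts:
        q=(proj(c,V@R.T+[p[0],p[1],z])-[x0-.5,y0-.5])*S-.5
        h=cv2.convexHull(q.astype(np.float32)); cv2.fillPoly(im,[np.round(h*16).astype(np.int32)],255,shift=4)
    im=cv2.GaussianBlur(im,(0,0),S*.5)
    return cv2.resize(im,(x1-x0,y1-y0),interpolation=cv2.INTER_AREA)/255.
def fit(c,im,name,p0,z=0,sat=None,parts=None):
    parts=parts or M[name]; g=im.max(2).astype(float); u=proj(c,[p0[0],p0[1],z+.01])[0]; w=30
    roi=(int(u[0])-w,int(u[1])-w,int(u[0])+w,int(u[1])+w); x0,y0,x1,y1=roi
    o=g[y0:y1,x0:x1]; bg=np.median(o)
    r0=render(c,parts,p0,z,roi)>.02
    near=cv2.dilate(r0.astype(np.uint8),np.ones((11,11)))>0
    fg=sat or np.percentile(o[r0],35); o=np.clip((o-bg-8)/(fg-bg-8),0,1)*near
    sc=np.array([.004,.004,.08]); square=name in('warmer','block')
    def f(d):
        d=np.array(d)*sc[:len(d)]; p=np.array(p0,float); p[:len(d)]+=d
        return ((render(c,parts,p,z,roi)-o)**2).sum()
    r=minimize(f,np.zeros(3 if square else 2),method='Nelder-Mead',options=dict(initial_simplex=np.vstack([np.zeros(3 if square else 2),np.eye(3 if square else 2)*1.2])-.4,xatol=.01,fatol=.01))
    p=np.array(p0,float); p[:len(r.x)]+=r.x*sc[:len(r.x)]; return p,r.fun
E
python3 - <<'E'
from fit import *
G={'warmer':(.65,-.179,.08),'cooler':(.653,.23,0),'block':(.455,.265,.0),'dish':(.44,-.252,0),'tall_cup':(.423,-.069,0),'low_cup':(.595,0,0),'lid':(.44,.092,0)}
for n,p in G.items():
    for c in('top','side'):
        q,e=fit(c,cv2.imread(f"pics/{c}0.png"),n,p); print(n,c,(q[:2]*1000).round(1),np.degrees(q[2]).round(1),round(e,1))
r=readout.get_obs()
from scipy.spatial.transform import Rotation as R
print(R.from_euler('xyz',r['tool_rot'],degrees=True).as_matrix().round(3))
E
```

```text
warmer top [ 648.5 -181.2] 5.3 6.5
warmer side [ 648.1 -177.4] 4.7 23.1
cooler top [651.6 229.5] 0.0 7.1
cooler side [649.4 233. ] 0.0 11.9
block top [451.1 266.2] 4.9 4.7
block side [450.2 268. ] 4.0 6.0
dish top [ 440.1 -255.1] 0.0 4.1
dish side [ 438.9 -252. ] 0.0 7.1
tall_cup top [426.3 -71.4] 0.0 7.9
tall_cup side [424.8 -67.3] 0.0 7.7
low_cup top [597.7  -1.3] 0.0 3.9
low_cup side [596.6   2.3] 0.0 6.3
lid top [441.5  90.8] 0.0 9.0
lid side [440.1  93. ] 0.0 11.9
[[-0.     0.302 -0.953]
 [-0.    -0.953 -0.302]
 [-1.     0.     0.   ]]
```

```bash
python3 -m pendant '{"xyz":[[0.031,0.048,0],[0.031,0.048,0],[0.031,0.048,0],[0.031,0.048,0],[0.031,0.048,0],[0.031,0.048,0],[0.031,0.048,0],[0.031,0.048,-0.01],[0.031,0.048,-0.01],[0.031,0.048,-0.01]],"turn":[-0.023,-0.023,-0.023,-0.023,-0.023,-0.023,-0.023,-0.023,-0.023,-0.023]}' 1 20
cat > st.py <<'E'
from h import *
import sys
from scipy.spatial.transform import Rotation as R
o=readout.get_obs(); m=R.from_euler('xyz',o['tool_rot'],degrees=True).as_matrix()
print('t',round(o['time_s'],2),'tcp',(o['tool_pos']*1000).round(1),'jaw',np.degrees(np.arctan2(m[1,1],m[0,1])).round(2)%180,'xdown',m[:,0].round(3),'F',o['force'].round(1),'w',round(o['grip_width']*1000,1))
if len(sys.argv)>2: print('to go',(np.array([float(a) for a in sys.argv[1:4]])-o['tool_pos']*1000).round(1))
E
python3 st.py 597 0.5 100
```

```text
time_s: 2.35
tool_pos: [0.5105, -0.1291, 0.1944]
tool_rot: [118.1, 89.4, -58.6]
force: [0.2, -0.7, -1.1]
grip_width: 0.0873
t 2.35 tcp [ 510.5 -129.1  194.4] jaw 93.28 xdown [ 0.005 -0.008 -1.   ] F [ 0.2 -0.7 -1.1] w 87.3
to go [ 86.5 129.6 -94.4]
```

```bash
python3 -m pendant '{"xyz":[[0.028,0.042,-0.02],[0.028,0.042,-0.025],[0.026,0.04,-0.025],[0,0,-0.02],[0,0,0]],"turn":[0,0,0,0,0]}' 
python3 st.py 597 0.5 5
```

```text
time_s: 2.98
tool_pos: [0.5963, 0.004, 0.1023]
tool_rot: [135.4, 89.4, -41.0]
force: [-0.5, -1.0, -0.1]
grip_width: 0.0873
t 2.98 tcp [596.3   4.  102.3] jaw 93.65 xdown [ 0.008 -0.007 -1.   ] F [-0.5 -1.  -0.1] w 87.3
to go [  0.7  -3.5 -97.3]
```

```bash
python3 -m pendant '{"xyz":[[0.001,-0.0035,-0.035],[0,0,-0.035],[0,0,-0.022],[0,0,-0.004],[0,0,0]],"turn":[0,0,0,0,0]}' 
python3 st.py 597 0.5 5; python3 -c "
from h import *
snap('side','g1',(170,100,330,300),3)"
```

```text
time_s: 3.6
tool_pos: [0.6002, -0.0082, 0.0104]
tool_rot: [140.4, 88.8, -36.6]
force: [-0.5, -1.1, 0.3]
grip_width: 0.0872
t 3.6 tcp [600.2  -8.2  10.4] jaw 93.03 xdown [ 0.017 -0.013 -1.   ] F [-0.5 -1.1  0.3] w 87.2
to go [-3.2  8.7 -5.4]
```

View pics/g1.png

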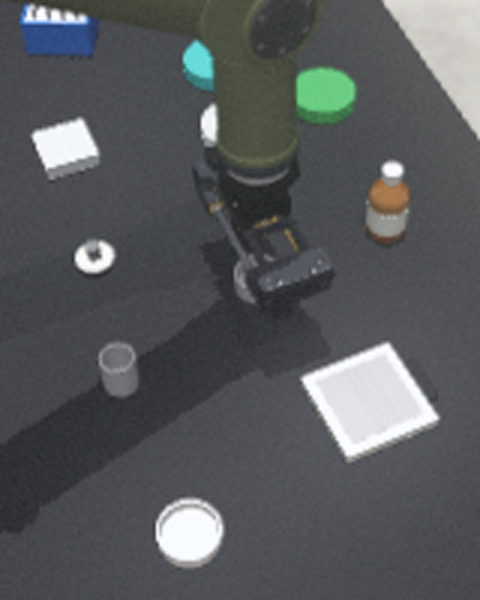

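```bash
python3 -m pendant '{"xyz":[[-0.003,0.0085,-0.004]],"turn":[0]}'>/dev/null;python3 st.py 597 0.5 5;  python3 -m pendant '{"xyz":[[0,0,0]],"turn":[0]}'>/dev/null
python3 st.py 597 0.5 5; python3 -m pendant '{"xyz":[[0,0,0]],"turn":[0]}' >/dev/null
python3 st.py 597 0.5 5
```

```text
t 3.77 tcp [598.7  -0.7   8.1] jaw 92.9 xdown [ 0.02  -0.014 -1.   ] F [-0.1 -0.4 -0.3] w 87.0
to go [-1.7  1.2 -3.1]
t 3.9 tcp [598.6   0.8   8.6] jaw 93.0 xdown [ 0.021 -0.013 -1.   ] F [-0.1  0.4  0.4] w 87.1
to go [-1.6 -0.3 -3.6]
t 4.03 tcp [598.9   0.9   9.1] jaw 93.03 xdown [ 0.022 -0.013 -1.   ] F [-1.1  0.2 -0. ] w 87.0
to go [-1.9 -0.4 -4.1]
```

```bash
python3 -m pendant '{"xyz":[[-0.002,0,-0.004],[0,0,0],[0,0,0],[0,0,0]],"turn":[0,0,0,0]}' 0.1 20 >/dev/null
python3 st.py 597 0.5 5;
```

```text
t 4.53 tcp [596.8   0.8   4.8] jaw 93.03 xdown [ 0.022 -0.013 -1.   ] F [ 0.2 -0.5 -0.4] w 55.1
to go [ 0.2 -0.3  0.2]
```

```bash
python3 -m pendant '{"xyz":[[0,0,0],[0,0,0],[0,0,0]],"turn":[0,0,0]}' 0.1 20 >/dev/null
python3 st.py 597 0.5 5;python3 -m pendant '{"xyz":[[0,0,0.03],[0,0,0.04],[0,0,0.04]],"turn":[0,0,0]}'  >/dev/null
python3 st.py 650.5 231 100
```

```text
t 4.9 tcp [596.9   0.7   4.9] jaw 93.02 xdown [ 0.022 -0.013 -1.   ] F [ 0.1 -0.1 -0.2] w 49.9
to go [ 0.1 -0.2  0.1]
t 5.28 tcp [593.    0.6 113.2] jaw 93.05 xdown [ 0.012 -0.012 -1.   ] F [ 1.  -0.5 -0.4] w 49.8
to go [ 57.5 230.4 -13.2]
```

```bash
python3 -m pendant '{"xyz":[[0.012,0.046,0],[0.012,0.046,0],[0.012,0.046,0],[0.012,0.046,0],[0.012,0.046,0],[0,0,0]],"turn":[0,0,0,0,0,0]}'  >/dev/null
python3 st.py 650.5 231 25
```

```text
t 6.03 tcp [656.2 235.7 117.4] jaw 92.7 xdown [ 0.02  -0.013 -1.   ] F [-0.2  0.6 -0.5] w 49.6
to go [ -5.7  -4.7 -92.4]
```

```bash
python3 -m pendant '{"xyz":[[-0.006,-0.005,-0.03],[0,0,-0.03],[0,0,-0.01],[0,0,0]],"turn":[0,0,0,0]}'  >/dev/null
python3 st.py 650.5 231 26
```

```text
t 6.53 tcp [650.7 227.6  45.9] jaw 92.6 xdown [ 0.021 -0.015 -1.   ] F [-0.7  0.4 -0.2] w 49.7
to go [ -0.2   3.4 -19.9]
```

```bash
python3 -m pendant '{"xyz":[[0,0.003,-0.014],[0,0,0],[0,0,0]],"turn":[0,0,0]}'  >/dev/null
python3 st.py 650.5 231 26
```

```text
t 6.9 tcp [652.5 230.8  33.6] jaw 92.54 xdown [ 0.024 -0.014 -1.   ] F [ 0.2  0.5 -0.8] w 50.2
to go [-2.   0.2 -7.6]
```

```bash
python3 -m pendant '{"xyz":[[-0.002,0,-0.006],[0,0,0],[0,0,-0.002],[0,0,0]],"turn":[0,0,0,0]}'  >/dev/null
python3 st.py 650.5 231 25; python3 -c "
from h import *
snap('side','g2',(170,80,330,240),4)"
```

```text
t 7.4 tcp [650.7 231.1  26. ] jaw 92.55 xdown [ 0.026 -0.014 -1.   ] F [-0.6 -1.2 -0.5] w 49.7
to go [-0.2 -0.1 -1. ]
```

View pics/g2.png

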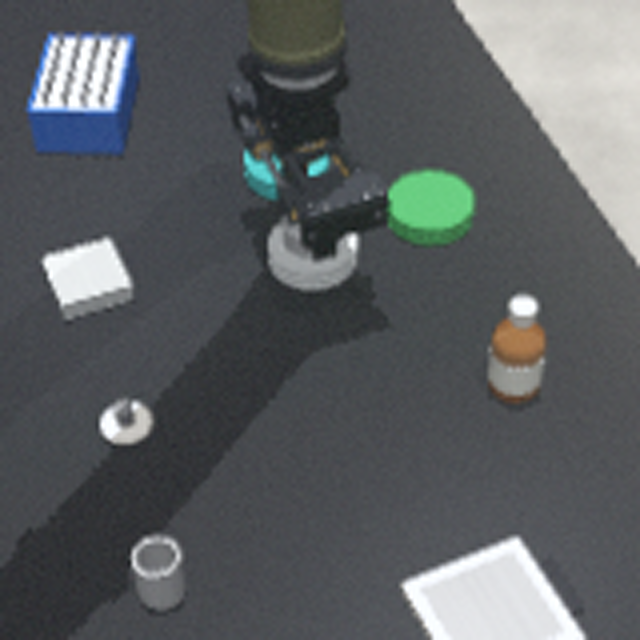

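```bash
python3 -m pendant '{"xyz":[[0,0,-0.0015],[0,0,0]],"turn":[0,0]}'  >/dev/null
python3 st.py 650.5 231 25;  python3 -m pendant '{"xyz":[[0,0,0],[0,0,0]],"turn":[0,0]}' 0.72 >/dev/null
python3 st.py 650.5 231 25;
```

```text
t 7.7 tcp [651.2 231.3  25. ] jaw 92.55 xdown [ 0.027 -0.014 -1.   ] F [-0.3 -1.  -0.8] w 49.6
to go [-0.7 -0.3  0. ]
t 7.95 tcp [651.3 231.3  25. ] jaw 92.55 xdown [ 0.027 -0.014 -1.   ] F [0.  0.6 0.2] w 60.2
to go [-0.8 -0.3 -0. ]
```

```bash
python3 -m pendant '{"xyz":[[0,0,0.03],[0,0,0.04],[-0.02,0,0.03],[-0.04,0.007,0],[-0.045,0.007,0],[-0.045,0.007,0],[-0.04,0.007,0],[0,0,0]],"turn":[0,0,0,0.015,0.015,0,0,0]}' 1 >/dev/null
python3 st.py 450.7 267 100; python3 - <<'E'
from fit import *
snap('side','g3',(170,80,330,240),4)
q,e=fit('side',cv2.imread("pics/g3_raw.png"),'low_cup',(.651,.231,0),z=.02);print(q,e)
E
```

```text
t 8.95 tcp [455.9 259.9 127.9] jaw 94.3 xdown [ 0.03  -0.013 -0.999] F [ 0.2 -0.3  0.6] w 86.8
to go [ -5.2   7.1 -27.9]
[0.65136143 0.20434399 0.        ] 250.45616991894798
```

View pics/g3.png

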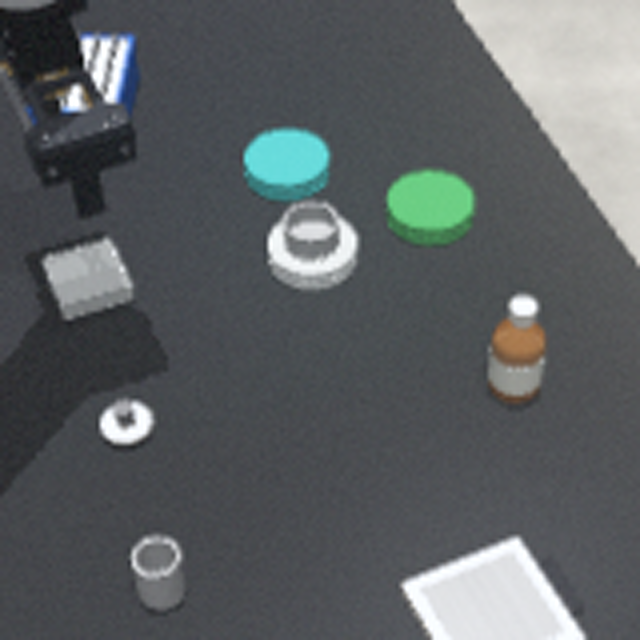

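```bash
python3 -m pendant '{"xyz":[[-0.005,0.007,-0.03],[0,0,-0.035],[0,0,-0.01],[0,0,0]],"turn":[0,0,0,0]}'>/dev/null
python3 st.py 450.7 267 5
```

```text
t 9.5 tcp [458.5 265.6  53.2] jaw 93.89 xdown [ 0.036 -0.01  -0.999] F [-0.3  0.5  1.1] w 86.8
to go [ -7.8   1.4 -48.2]
```

```bash
python3 -m pendant '{"xyz":[[-0.008,0.001,-0.02],[0,0,-0.018],[0,0,0]],"turn":[0.01,0,0]}'>/dev/null
python3 st.py 450.7 267 5
```

```text
t 9.88 tcp [454.6 267.4  17.3] jaw 94.33 xdown [ 0.042 -0.008 -0.999] F [-0.   0.9 -0.9] w 86.9
to go [ -3.9  -0.4 -12.3]
```

```bash
python3 -m pendant '{"xyz":[[-0.005,0,-0.011],[0,0,0]],"turn":[0,0]}'>/dev/null
python3 st.py 450.7 267 5;  python3 -m pendant '{"xyz":[[-0.001,0,-0.001],[0,0,0],[0,0,0],[0,0,0],[0,0,0]],"turn":[0,0,0,0,0]}' 0.3 40 >/dev/null
python3 st.py 450.7 267 5
```

```text
t 10.12 tcp [450.5 267.8   6.7] jaw 94.29 xdown [ 0.044 -0.007 -0.999] F [-0.3 -0.3  0.2] w 87.3
to go [ 0.2 -0.8 -1.7]
t 10.75 tcp [450.2 267.9   6.5] jaw 94.27 xdown [ 0.045 -0.007 -0.999] F [ 0.   0.4 -0.8] w 63.6
to go [ 0.5 -0.9 -1.5]
```

```bash
python3 -m pendant '{"xyz":[[0,0,0.03],[0,0,0.04],[0,0,0.03],[0.01,-0.02,0]],"turn":[0,0,0,0]}' >/dev/null; python3 st.py 648 -179 120
python3 -m pendant '{"xyz":[[0.02,-0.045,0],[0.02,-0.045,0],[0.02,-0.045,0],[0.02,-0.045,0],[0.02,-0.045,0],[0.02,-0.045,0],[0.02,-0.045,0],[0,0,0]],"turn":[0,0,0,0,0,0,0,0]}' >/dev/null; python3 st.py 648 -179 120
```

```text
t 11.25 tcp [457.6 249.  108.2] jaw 94.54 xdown [ 0.042 -0.006 -0.999] F [ 1.2  0.  -3.1] w 63.5
to go [ 190.4 -428.    11.8]
t 12.25 tcp [599.2 -77.8 107.3] jaw 94.59 xdown [ 0.042 -0.006 -0.999] F [-1.2 -0.3 -1.6] w 63.5
to go [  48.8 -101.2   12.7]
```

```bash
python3 -m pendant '{"xyz":[[0.02,-0.04,0],[0.02,-0.04,-0.01],[0.006,-0.015,-0.01],[0,0,-0.01],[0,0,0]],"turn":[0,0,0,0,0]}' >/dev/null; python3 st.py 648 -179 20.5
```

```text
t 12.88 tcp [ 644.2 -167.3   74.2] jaw 94.99 xdown [ 0.038 -0.    -0.999] F [-0.4  0.5 -1.2] w 63.7
to go [  3.8 -11.7 -53.7]
```

```bash
python3 -m pendant '{"xyz":[[0.004,-0.012,-0.02],[0,0,-0.01],[0,0,0]],"turn":[0,0,0]}' >/dev/null; python3 st.py 648 -179 20.5; python3 -c "
from h import *
snap('side','g4',(230,170,350,290),5); snap('top','g4t',(250,140,370,260),5)"
```

```text
t 13.25 tcp [ 648.1 -176.3   42.5] jaw 95.25 xdown [ 0.038  0.001 -0.999] F [ 0.7  0.3 -1.1] w 63.6
to go [ -0.1  -2.7 -22. ]
```

View pics/g4.png

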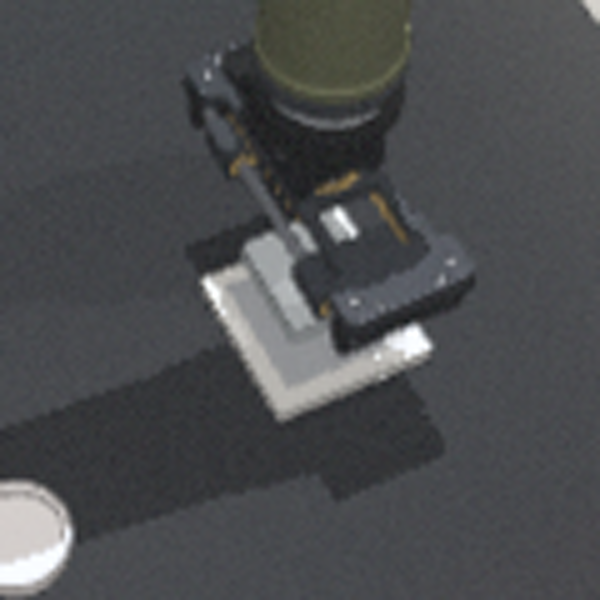

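```bash
python3 -m pendant '{"xyz":[[0,-0.003,-0.016],[0,0,0]],"turn":[-0.003,0]}' >/dev/null; python3 st.py 648 -179 20.5
```

```text
t 13.6 tcp [ 648.9 -180.3   27.1] jaw 95.04 xdown [ 0.04  -0.    -0.999] F [-0.9 -0.7 -1.4] w 63.6
to go [-0.9  1.3 -6.6]
```

```bash
python3 -m pendant '{"xyz":[[-0.001,0.001,-0.005],[0,0,0],[0,0,-0.001],[0,0,0]],"turn":[0,0,0,0]}' >/dev/null; python3 st.py 648 -179 20.5
```

```text
t 14.1 tcp [ 648.4 -179.1   21.3] jaw 95.04 xdown [ 0.041 -0.001 -0.999] F [-0.1  0.4 -1.3] w 63.7
to go [-0.4  0.1 -0.8]
```

```bash
python3 -m pendant '{"xyz":[[0,0,-0.001],[0,0,0]],"turn":[0,0]}' >/dev/null; python3 st.py 648 -179 20.5; python3 -m pendant '{"xyz":[[0,0,0],[0,0,0],[0,0,0]],"turn":[0,0,0]}' 1 >/dev/null; python3 st.py
python3 -m pendant '{"xyz":[[0,0,0.03],[0,0,0.04],[-0.02,0,0.04],[-0.05,-0.02,0.0],[-0.05,-0.02,0],[-0.05,-0.02,0],[0,0,0]],"turn":[0,0,0,0,0,0,0]}' >/dev/null; python3 st.py 439.5 -253.5 100
```

```text
t 14.35 tcp [ 648.8 -179.2   20.9] jaw 95.04 xdown [ 0.042 -0.001 -0.999] F [-0.1 -0.7 -1.8] w 63.9
to go [-0.8  0.2 -0.4]
t 14.72 tcp [ 649.7 -179.4   21.8] jaw 95.04 xdown [ 0.044 -0.001 -0.999] F [-0.3  0.4 -0.6] w 83.7
t 15.6 tcp [ 475.4 -239.9  135.7] jaw 95.12 xdown [ 0.046 -0.003 -0.999] F [0.8 0.4 0.1] w 87.1
to go [-35.9 -13.6 -35.7]
```

```bash
python3 - <<'E'
from fit import *
snap('side','g5',(230,170,350,290),5); snap('top','g5t',(250,140,370,260),5)
for c,f in(('side','g5'),('top','g5t')):
    im=cv2.imread(f"pics/{f}_raw.png")
    for n,p,z in(('block',(.648,-.179,.087),.014),('warmer',(.648,-.179,.087),0)):
        q,e=fit(c,im,n,p,z); print(c,n,(q[:2]*1000).round(1),np.degrees(q[2]).round(1),round(e,1))
E
```

```text
side block [ 654.  -171.8] 5.6 346.7
side warmer [ 647.7 -177.8] 5.5 67.0
top block [ 657.4 -187.5] 10.2 423.3
top warmer [ 648.4 -181.4] 4.9 7.5
```

View pics/g5.png

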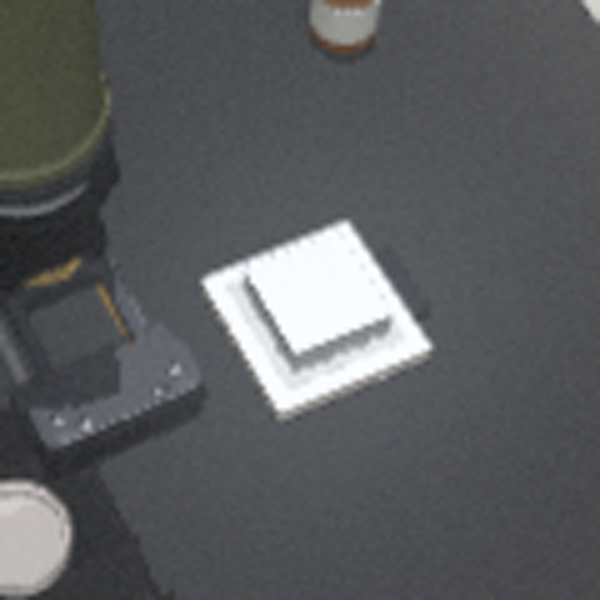

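View pics/g5t.png

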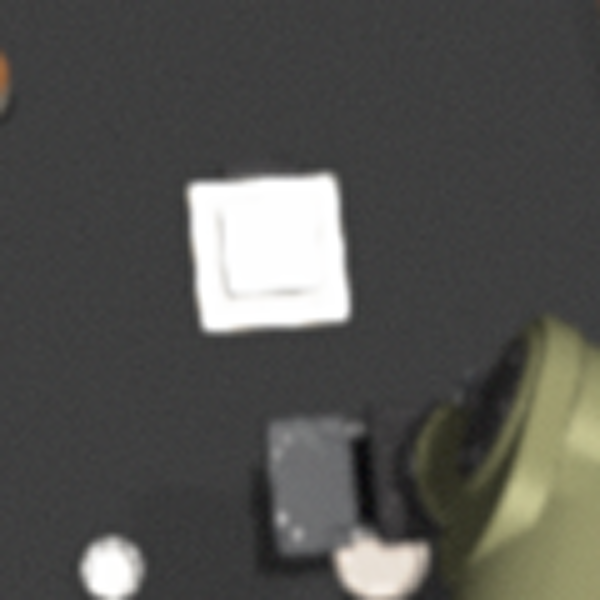

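```bash
cat > ov.py <<'E'
from fit import *
import sys
def overlay(f,out,c,crop,s,items):
    x0,y0,x1,y1=crop; im=cv2.imread(f"pics/{f}_raw.png")[y0:y1,x0:x1]; im=cv2.resize(im,None,fx=s,fy=s,interpolation=cv2.INTER_CUBIC)
    for kind,size,z,p,col in items:
        ca,sa=np.cos(p[2]),np.sin(p[2])
        if kind=='sq': V=np.array([[-1,-1],[1,-1],[1,1],[-1,1]])*size/2
        else: a=np.linspace(0,2*np.pi,60); V=np.c_[np.cos(a),np.sin(a)]*size/2
        V=V@np.array([[ca,sa],[-sa,ca]])+p[:2]; q=(proj(c,np.c_[V,np.full(len(V),z)])-[x0,y0]+.5)*s
        cv2.polylines(im,[np.round(q*16).astype(np.int32)],True,col,1,cv2.LINE_AA,4)
    cv2.imwrite(f"pics/{out}.png",im)
E
python3 - <<'E'
from ov import *
ws=(.6479,-.1776,np.radians(5)); wt=(.6485,-.1813,np.radians(5))
for f,o,c,cr,p in(('g5','o5','side',(255,200,330,260),ws),('g5t','o5t','top',(280,165,330,215),wt)):
    overlay(f,o,c,cr,10 if c=='side' else 11,[('sq',.1,.014,p,(0,0,255)),('sq',.064,.034,p,(0,200,0)),('sq',.064,.014,p,(255,0,0))])
E
```

```text
(no output)
```

View pics/o5.png

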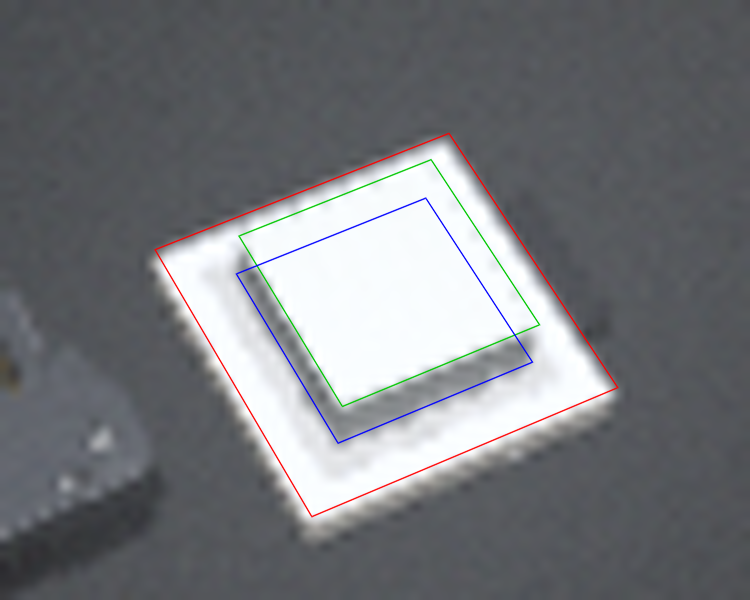

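View pics/o5t.png

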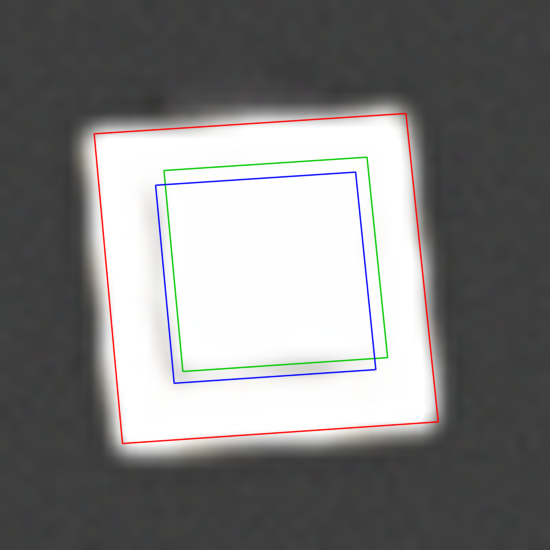

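```bash
python3 -m pendant '{"xyz":[[-0.018,-0.007,-0.03],[-0.018,-0.006,-0.035],[0,0,-0.01],[0,0,0]],"turn":[0,0,0,0]}' >/dev/null; python3 st.py 439.5 -253.5 5
```

```text
t 16.2 tcp [ 451.3 -246.8   62.2] jaw 95.95 xdown [ 0.058 -0.001 -0.998] F [-0.4  0.   1.3] w 87.0
to go [-11.8  -6.7 -57.2]
```

```bash
python3 -m pendant '{"xyz":[[-0.012,-0.005,-0.02],[-0.002,0,-0.018],[0,0,-0.008],[0,0,0]],"turn":[0,0,0,0]}' >/dev/null; python3 st.py 439.5 -253.5 6
```

```text
t 16.7 tcp [ 446.4 -251.3   20.6] jaw 96.31 xdown [ 0.069 -0.004 -0.998] F [ 0.3 -0.5  1.1] w 86.8
to go [ -6.9  -2.2 -14.6]
```

```bash
python3 -c "
from h import *
print(readout.get_obs()['qpos'].round(1))"; python3 -m pendant '{"xyz":[[-0.004,0,0.03],[0,0,0.03],[0,0,0.01],[0,0,0]],"turn":[0,0,0,0.1]}' >/dev/null; python3 st.py 439.5 -253.5 6;python3 -c "
from h import *
print(readout.get_obs()['qpos'].round(1))"
```

```text
[ 51.4  12.6 -25.8 117.    5.2  48.1 -60.6]
t 17.2 tcp [ 446.  -250.8   96.1] jaw 102.36 xdown [ 0.074  0.001 -0.997] F [ 1.4 -0.1 -0.6] w 86.7
to go [ -6.5  -2.7 -90.1]
[ 53.5   6.4 -26.9 113.5   1.   57.  -51.3]
```

```bash
python3 -m pendant '{"xyz":[[0,0,0],[0,0,0],[0,0,0],[0,0,0],[0,0,0],[0,0,0],[0,0,0],[0,0,0],[0,0,0],[0,0,0]],"turn":[0.18,0.18,0.18,0.18,0.18,0.18,0.18,0.18,0.18,0.18]}' >/dev/null; python3 st.py 439.5 -253.5 6;python3 -c "
from h import *
print(readout.get_obs()['qpos'].round(1))"
```

```text
t 18.45 tcp [ 448.3 -249.9   96. ] jaw 29.1 xdown [-0.021  0.073 -0.997] F [-0.1 -0.1 -0.9] w 87.2
to go [ -8.8  -3.6 -90. ]
[ 60.7  13.2 -35.8 107.4   4.9  64.9  52.3]
```

```bash
python3 -m pendant '{"xyz":[[0,0,0],[0,0,0],[0,0,0],[0,0,0],[0,0,0],[0,0,0],[0,0,0]],"turn":[0.18,0.18,0.18,0.18,0.18,0.12,0]}' >/dev/null; python3 st.py 439.5 -253.5 6;python3 -c "
from h import *
print(readout.get_obs()['qpos'].round(1))"
```

```text
t 19.32 tcp [ 450.1 -249.    95.2] jaw 89.58 xdown [-0.074  0.019 -0.997] F [-0.6 -0.1 -0.8] w 87.0
to go [-10.6  -4.5 -89.2]
[ 64.1  15.9 -43.8 106.1  12.4  67.2 105.3]
```

```bash
sed -i "s/print('t'/print(o['qpos'].round(0));print('t'/" st.py; python3 -m pendant '{"xyz":[[-0.011,-0.005,-0.03],[0,0,-0.03],[0,0,-0.012],[0,0,0]],"turn":[0,0,0,0]}' >/dev/null; python3 st.py 439.5 -253.5 6
```

```text
[ 63.  21. -42. 110.  17.  59. 103.]
t 19.82 tcp [ 440.  -254.9   22.2] jaw 89.09 xdown [-0.071  0.018 -0.997] F [-0.8 -0.4  0. ] w 87.0
to go [ -0.5   1.4 -16.2]
```

```bash
python3 -m pendant '{"xyz":[[0,0.001,-0.012],[0,0,-0.004],[0,0,0]],"turn":[0,0,0]}' >/dev/null; python3 st.py 439.5 -253.5 6
python3 -c "
from h import *
snap('side','g6',(180,200,300,300),6)"
```

```text
[ 62.  22. -41. 111.  18.  57. 101.]
t 20.2 tcp [ 441.7 -254.5    7. ] jaw 89.04 xdown [-0.069  0.016 -0.998] F [0.3 0.3 0.7] w 87.0
to go [-2.2  1.  -1. ]
```

View pics/g6.png

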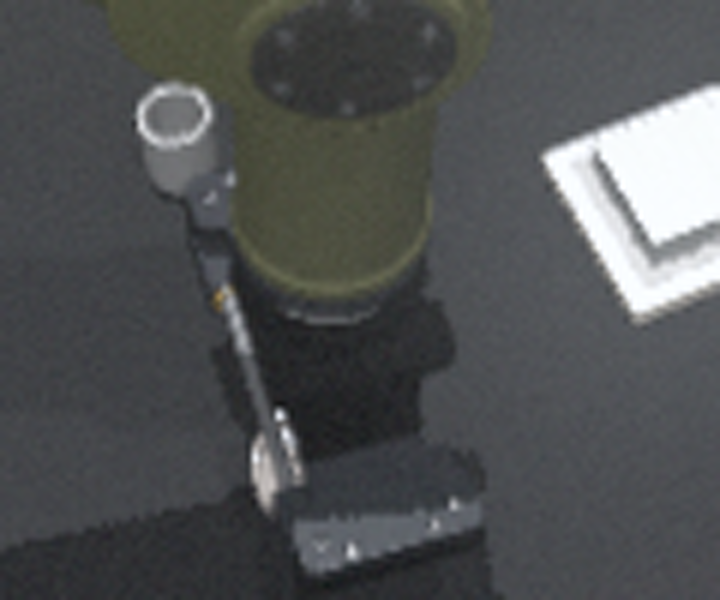

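```bash
python3 -m pendant '{"xyz":[[-0.0025,0.001,-0.001],[0,0,0],[0,0,0],[0,0,0],[0,0,0]],"turn":[0,0,0,0,0]}' 0.3 20 >/dev/null; python3 st.py 439.5 -253.5 6
```

```text
[ 62.  22. -41. 111.  18.  57. 101.]
t 20.88 tcp [ 439.5 -253.8    6.9] jaw 89.03 xdown [-0.068  0.015 -0.998] F [-0.2  0.1 -1.4] w 58.7
to go [ 0.   0.3 -0.9]
```

```bash
python3 -m pendant '{"xyz":[[0,0,0.03],[0,0,0.03],[0,0,0.03],[0,0,0]],"turn":[0,0,0,0]}' >/dev/null; python3 st.py 439.5 -253.5 6;python3 -c "
from h import *
snap('side','g7',(180,180,300,300),5);snap('top','g7t',(270,180,370,280),6)"
```

```text
[ 66.  14. -44. 107.  11.  67. 106.]
t 21.38 tcp [ 438.7 -253.1   98.6] jaw 89.05 xdown [-0.069  0.017 -0.997] F [ 0.5  0.5 -0.2] w 58.7
to go [  0.8  -0.4 -92.6]
```

View pics/g7.png

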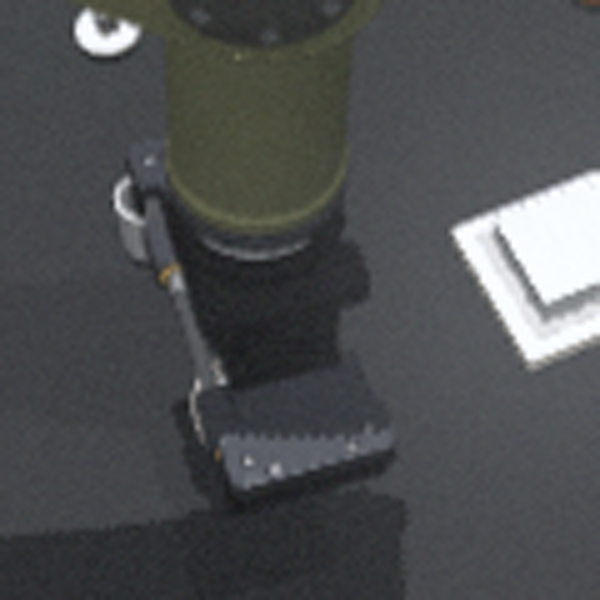

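View pics/g7t.png

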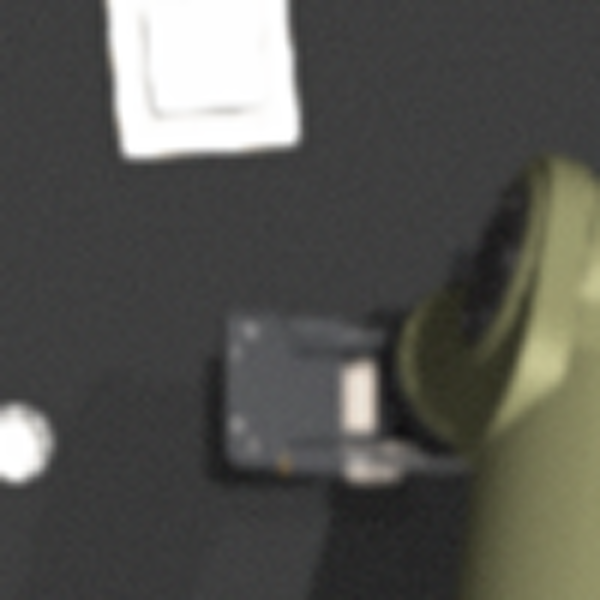

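```bash
python3 - <<'E'
from ov import *
p=(.4387,-.2531,0)
# per-camera bias: top ~ (0.6,-1.6), side(-0.6,+1.6) mm
pt=(.4393,-.2547,0); ps=(.4381,-.2515,0)
overlay('g7','o7','side',(200,220,280,290),8,[('c',.06,.092,ps,(0,0,255)),('c',.06,.108,ps,(0,255,0))])
overlay('g7t','o7t','top',(300,210,370,280),8,[('c',.06,.092,pt,(0,0,255)),('c',.06,.108,pt,(0,255,0))])
E
```

```text
(no output)
```

View pics/o7.png

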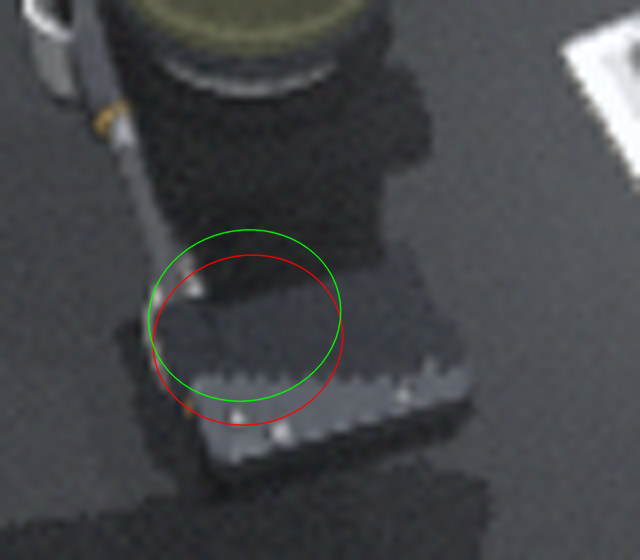

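View pics/o7t.png

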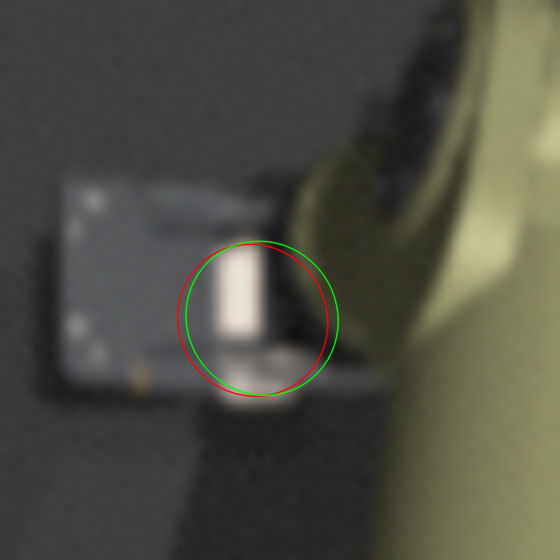

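```bash
python3 -m pendant '{"xyz":[[0.03,0.011,0],[0.045,0.016,0],[0.045,0.016,0],[0.045,0.016,0],[0.03,0.011,0],[0,0,0],[0,0,0]],"turn":[0,0,0,0,0,0,0]}' >/dev/null; python3 st.py 649.5 -179.3 41
```

```text
[ 43.  35. -42.  85.  22.  75.  87.]
t 22.35 tcp [ 628.9 -179.6   82.7] jaw 88.78 xdown [-0.092  0.026 -0.995] F [-0.8 -0.1 -0.2] w 59.0
to go [ 20.6   0.3 -41.7]
```

```bash
python3 -m pendant '{"xyz":[[0.021,0,-0.01],[0,0,-0.01],[0,0,0]],"turn":[0,0,0]}' >/dev/null; python3 st.py 649.5 -179.3 41
```

```text
[ 42.  38. -41.  83.  24.  74.  87.]
t 22.73 tcp [ 645.8 -182.5   60.4] jaw 88.59 xdown [-0.098  0.024 -0.995] F [-0.7  0.8 -0.1] w 59.0
to go [  3.7   3.2 -19.4]
```

```bash
python3 -m pendant '{"xyz":[[0.003,0.003,-0.01],[0,0,0],[0,0,0]],"turn":[0,0,0]}' >/dev/null; python3 st.py 649.5 -179.3 41
python3 -c "
from h import *
snap('side','g8',(240,180,340,260),8)"
```

```text
[ 41.  39. -41.  83.  24.  73.  86.]
t 23.1 tcp [ 647.6 -180.5   50.5] jaw 88.52 xdown [-0.098  0.023 -0.995] F [-0.1  0.5 -0.2] w 59.1
to go [ 1.9  1.2 -9.5]
```

View pics/g8.png

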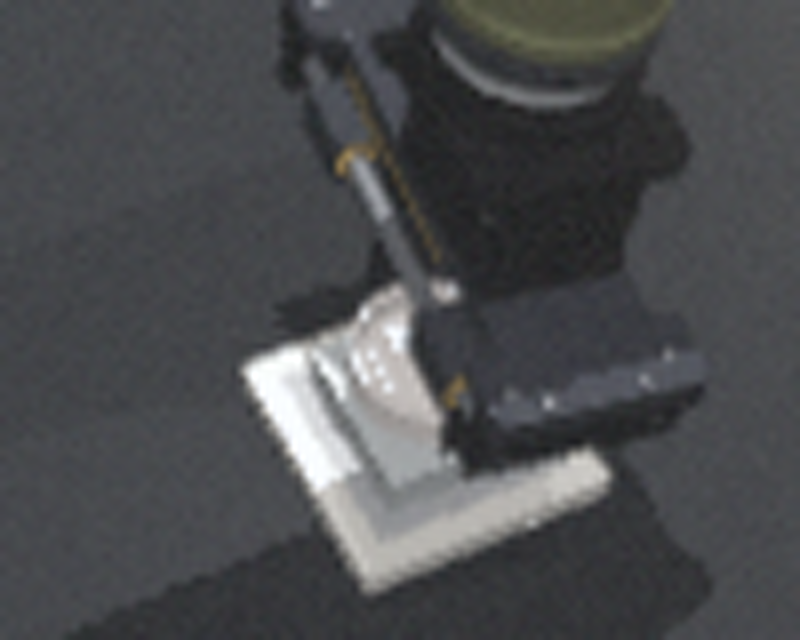

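```bash
python3 -m pendant '{"xyz":[[0.002,0.001,-0.006],[0,0,0]],"turn":[0,0]}' >/dev/null; python3 st.py 649.5 -179.3 41;python3 -m pendant '{"xyz":[[0.001,0,-0.002],[0,0,0]],"turn":[0,0]}' >/dev/null; python3 st.py 649.5 -179.3 41
```

```text
[ 41.  39. -40.  83.  25.  73.  86.]
t 23.4 tcp [ 649.8 -179.4   44.4] jaw 88.52 xdown [-0.098  0.023 -0.995] F [-0.4  1.2 -0.3] w 58.6
to go [-0.3  0.1 -3.4]
[ 41.  39. -40.  83.  25.  73.  86.]
t 23.65 tcp [ 651.1 -179.3   42.3] jaw 88.53 xdown [-0.098  0.023 -0.995] F [-0.1  0.1 -0. ] w 59.0
to go [-1.6 -0.  -1.3]
```

```bash
python3 -m pendant '{"xyz":[[-0.0015,0,-0.001],[0,0,-0.0005]],"turn":[0,0]}' >/dev/null; python3 st.py 649.5 -179.3 41; python3 - <<'E'
from ov import *
snap('side','g9')
p=(.6485,-.1777,np.radians(5))
overlay('g9','o9','side',(250,190,330,260),9,[('c',.06,.034,p,(0,0,255)),('c',.06,.05,p,(0,255,0)),('sq',.064,.034,p,(255,0,0))])
E
```

```text
[ 41.  39. -40.  83.  25.  73.  86.]
t 23.9 tcp [ 649.6 -179.2   41.2] jaw 88.53 xdown [-0.097  0.023 -0.995] F [-2.1 -0.1  1.5] w 58.5
to go [-0.1 -0.1 -0.2]
```

View pics/o9.png

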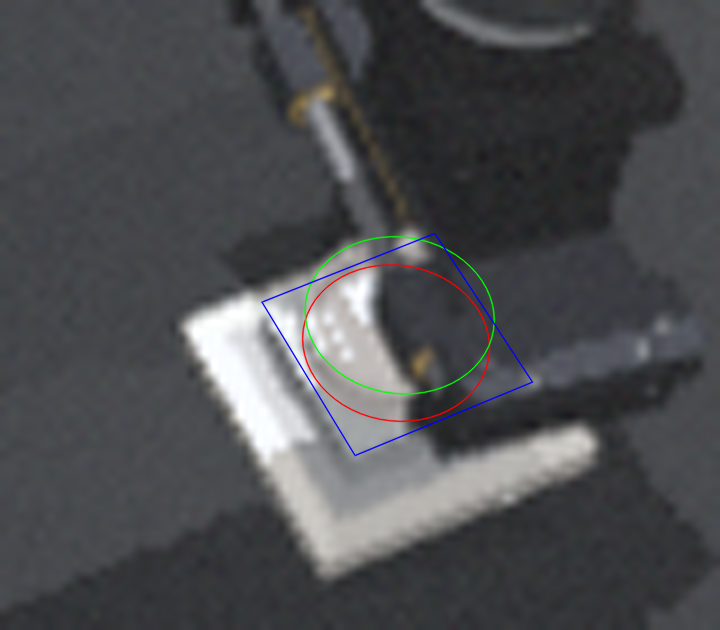

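```bash
python3 -m pendant '{"xyz":[[0,0,-0.0005],[0,0,0],[0,0,0],[0,0,0]],"turn":[0,0,0,0]}' 1 >/dev/null; python3 st.py 649.5 -179.3 41; python3 -m pendant '{"xyz":[[0,0,0.03],[0,0,0.04],[-0.01,0.01,0.03],[-0.045,0.03,0],[-0.045,0.03,0],[-0.045,0.03,0],[-0.03,0.01,0],[0,0,0]],"turn":[0,0,0,0,0,0,0,0]}' >/dev/null; python3 st.py 425.5 -69.3 100
python3 - <<'E'
from ov import *
snap('side','g10');snap('top','g10t')
ws=(.6479,-.1776,np.radians(5)); wt=(.6485,-.1813,np.radians(5))
for f,o,c,cr,p in(('g10','o10','side',(250,190,330,260),ws),('g10t','o10t','top',(270,160,330,220),wt)):
    overlay(f,o,c,cr,9,[('c',.06,.034,p,(0,0,255)),('c',.06,.05,p,(0,180,0)),('sq',.064,.034,p,(255,0,0))])
E
```

```text
[ 41.  39. -40.  83.  25.  73.  86.]
t 24.45 tcp [ 649.8 -179.4   40.6] jaw 88.52 xdown [-0.097  0.023 -0.995] F [ 0.3 -0.3 -0.7] w 85.0
to go [-0.3  0.1  0.4]
[ 53.   9. -51. 107.   7.  72.  88.]
t 25.45 tcp [469.7 -66.3 142.3] jaw 88.49 xdown [-0.096  0.021 -0.995] F [-0.2 -0.9  0.4] w 86.9
to go [-44.2  -3.  -42.3]
```

View pics/o10.png

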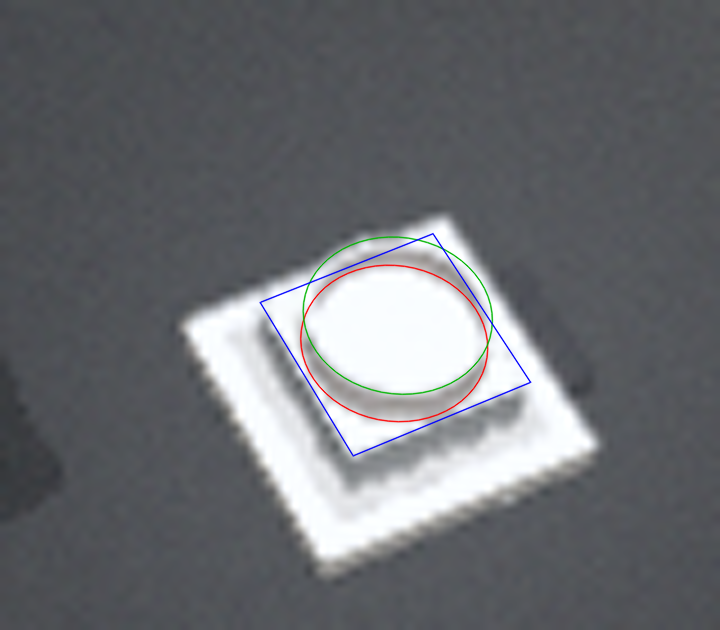

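View pics/o10t.png

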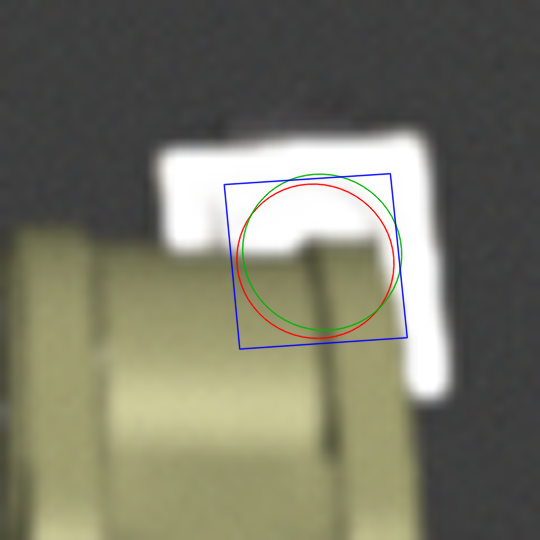

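```bash
python3 -m pendant '{"xyz":[[-0.022,-0.002,-0.02],[-0.02,-0.001,-0.025],[0,0,-0.015],[0,0,0]],"turn":[0,0,0,0]}' >/dev/null; python3 st.py 424.5 -69.3 20
```

```text
[ 55.   8. -51. 116.   6.  64.  90.]
t 26.05 tcp [435.  -71.2  82.4] jaw 88.36 xdown [-0.087  0.026 -0.996] F [0.  0.1 0.3] w 87.2
to go [-10.5   1.9 -62.4]
```

```bash
python3 -m pendant '{"xyz":[[-0.011,0.002,-0.025],[0,0,-0.025],[0,0,-0.004],[0,0,0]],"turn":[0,0,0,0]}' >/dev/null; python3 st.py 424.5 -69.3 20
```

```text
[ 53.  13. -50. 119.  10.  58.  86.]
t 26.55 tcp [431.5 -68.9  30.5] jaw 88.41 xdown [-0.079  0.028 -0.997] F [ 0.3  0.7 -0.1] w 87.1
to go [ -7.   -0.4 -10.5]
```

```bash
python3 -m pendant '{"xyz":[[-0.006,0,-0.01],[-0.001,0,0]],"turn":[0,0]}' >/dev/null; python3 st.py 424.5 -69.3 20;  python3 -m pendant '{"xyz":[[0,0,0],[0,0,0],[0,0,0],[0,0,0],[0,0,0]],"turn":[0,0,0,0,0]}' 0.1 20 >/dev/null; python3 st.py 424.5 -69.3 20
```

```text
[ 53.  13. -50. 120.  10.  56.  86.]
t 26.8 tcp [425.7 -69.1  21.2] jaw 88.41 xdown [-0.076  0.028 -0.997] F [0.4 0.1 0.1] w 87.0
to go [-1.2 -0.2 -1.2]
[ 53.  13. -50. 120.  10.  56.  86.]
t 27.43 tcp [426.4 -69.5  22.2] jaw 88.4 xdown [-0.074  0.026 -0.997] F [-0.6  0.9  0.4] w 44.8
to go [-1.9  0.2 -2.2]
```

```bash
python3 -m pendant '{"xyz":[[-0.001,0,-0.001],[0,0,0],[0,0,0]],"turn":[0,0,0]}'  >/dev/null; python3 st.py 424.5 -69.3 20;
```

```text
[ 53.  13. -50. 120.  10.  56.  86.]
t 27.8 tcp [425.9 -69.7  21.6] jaw 88.4 xdown [-0.074  0.026 -0.997] F [-1.   0.1  0.5] w 36.3
to go [-1.4  0.4 -1.6]
```

```bash
python3 -m pendant '{"xyz":[[0,0,0.03],[0,0,0.04],[0.02,-0.01,0.03],[0.045,-0.022,0],[0.045,-0.022,0],[0.045,-0.022,0],[0.03,-0.016,0],[0,0,0],[0,0,0]],"turn":[0,0,0,0,0,0,0,0,0]}' >/dev/null; python3 st.py 649.2 -179.3 60
```

```text
[ 46.  31. -45.  87.  21.  76.  86.]
t 28.93 tcp [ 612.6 -164.9  120.5] jaw 88.27 xdown [-0.08   0.026 -0.996] F [-0.6 -0.2 -0.9] w 36.4
to go [ 36.6 -14.4 -60.5]
```

```bash
python3 -m pendant '{"xyz":[[0.03,-0.012,0],[0.006,-0.003,-0.01],[0,0,0],[0,0,0]],"turn":[0,0,0,0]}' >/dev/null; python3 st.py 649.2 -179.3 60
```

```text
[ 43.  35. -44.  81.  23.  78.  86.]
t 29.43 tcp [ 645.1 -177.6  110.2] jaw 88.45 xdown [-0.084  0.025 -0.996] F [-0.3 -0.1 -1.2] w 36.4
to go [  4.1  -1.7 -50.2]
```

```bash
python3 -m pendant '{"xyz":[[0.004,-0.001,-0.02],[0,0,-0.012],[0,0,0]],"turn":[0,0,0]}' >/dev/null; python3 st.py 649.2 -179.3 60; python3 -c "
from h import *
snap('side','g11',(250,180,330,260),8)"
```

```text
[ 43.  37. -43.  83.  24.  75.  86.]
t 29.8 tcp [ 647.8 -178.2   75.9] jaw 88.48 xdown [-0.086  0.025 -0.996] F [0.7 0.2 0. ] w 36.2
to go [  1.4  -1.1 -15.9]
```

View pics/g11.png

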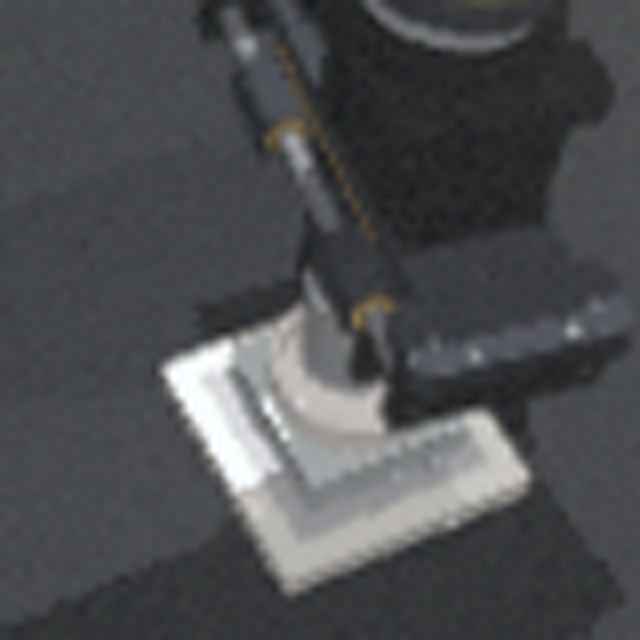

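```bash
python3 -m pendant '{"xyz":[[0.001,-0.001,-0.01],[0,0,0],[0,0,0]],"turn":[0,0,0]}' >/dev/null; python3 st.py 649.2 -179.3 60;python3 -m pendant '{"xyz":[[0.001,0,-0.004],[0,0,0]],"turn":[0,0]}' >/dev/null; python3 st.py 649.2 -179.3 60
```

```text
[ 43.  38. -43.  83.  25.  74.  86.]
t 30.23 tcp [ 649.6 -179.4   66.3] jaw 88.48 xdown [-0.084  0.024 -0.996] F [-0.2  0.3 -1.6] w 36.2
to go [-0.4  0.1 -6.3]
[ 42.  38. -43.  83.  25.  74.  86.]
t 30.48 tcp [ 650.9 -179.5   62.5] jaw 88.47 xdown [-0.083  0.024 -0.996] F [ 0.4  0.9 -0.5] w 36.2
to go [-1.7  0.2 -2.5]
```

```bash
python3 -m pendant '{"xyz":[[-0.0015,0,-0.002],[0,0,-0.001]],"turn":[0,0]}' >/dev/null; python3 st.py 649.2 -179.3 60;
```

```text
[ 43.  38. -43.  83.  25.  74.  86.]
t 30.73 tcp [ 649.3 -179.4   59.8] jaw 88.47 xdown [-0.083  0.024 -0.996] F [-1.8  0.6  2.9] w 36.3
to go [-0.1  0.1  0.2]
```

```bash
python3 -m pendant '{"xyz":[[0,0,0],[0,0,0],[0,0,0],[0,0,0]],"turn":[0,0,0,0]}' 0.75 >/dev/null; python3 st.py; python3 -m pendant '{"xyz":[[0,0,0.03],[0,0,0.04],[-0.01,0.01,0.03],[-0.04,0.045,0],[-0.04,0.045,0],[-0.04,0.045,0],[-0.04,0.045,0],[0,0,0]],"turn":[0,0,0,0,0,0,0,0]}' >/dev/null; python3 st.py 440.8 91.9 100
python3 - <<'E'
from ov import *
snap('side','g12');snap('top','g12t')
ws=(.6479,-.1776,np.radians(5)); wt=(.6485,-.1813,np.radians(5))
for f,o,c,cr,p in(('g12','o12','side',(250,180,330,250),ws),('g12t','o12t','top',(270,150,330,210),wt)):
    overlay(f,o,c,cr,9,[('c',.06,.034,p,(0,0,255)),('c',.06,.05,p,(0,180,0)),('c',.036,.082,p,(255,0,0)),('c',.036,.050,p,(255,0,255))])
E
```

```text
[ 43.  38. -43.  83.  25.  74.  86.]
t 31.23 tcp [ 649.7 -179.5   60. ] jaw 88.47 xdown [-0.082  0.024 -0.996] F [ 0.2 -0.4  0.7] w 62.9
[ 49.   8. -56. 107.   5.  74.  80.]
t 32.23 tcp [474.6  15.6 162. ] jaw 88.42 xdown [-0.08   0.022 -0.997] F [ 0.2 -0.  -0.3] w 65.1
to go [-33.8  76.3 -62. ]
```

View pics/o12.png

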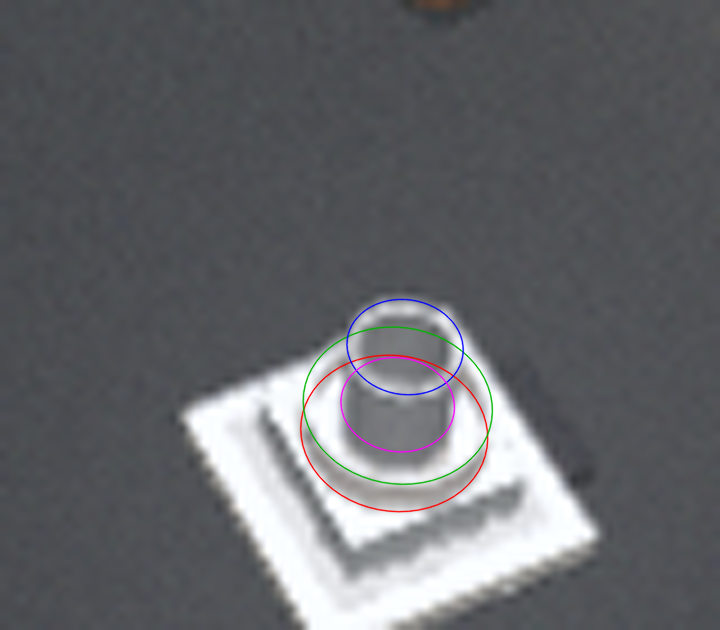

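View pics/o12t.png

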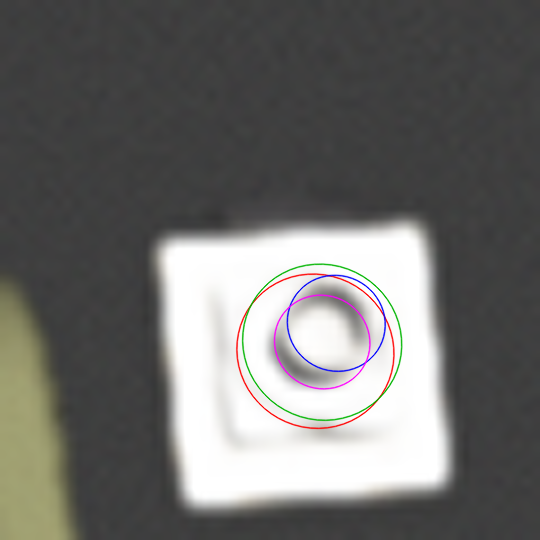

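```bash
python3 -m pendant '{"xyz":[[-0.012,0.03,-0.02],[-0.012,0.03,-0.03],[-0.01,0.016,-0.03],[0,0,0]],"turn":[0,0,0,0]}' 0.6 >/dev/null; python3 st.py 440.8 91.9 100
```

```text
[ 42.  11. -58. 114.   8.  63.  68.]
t 32.83 tcp [448.4  84.6  81.6] jaw 87.53 xdown [-0.073  0.027 -0.997] F [-0.1 -0.   0.3] w 52.2
to go [-7.6  7.3 18.4]
```

```bash
python3 -m pendant '{"xyz":[[-0.008,0.007,-0.025],[-0.001,0,-0.02],[0,0,0],[0,0,0]],"turn":[0,0,0,0]}' 0.5 >/dev/null; python3 st.py 440.2 91.9 14;python3 -c "
from h import *
snap('side','g13',(160,140,260,220),7)"
```

```text
[ 40.  15. -57. 117.  12.  58.  64.]
t 33.33 tcp [447.8  87.2  40. ] jaw 87.03 xdown [-0.065  0.03  -0.997] F [-0.1  0.5 -0.1] w 43.8
to go [ -7.6   4.7 -26. ]
```

View pics/g13.png

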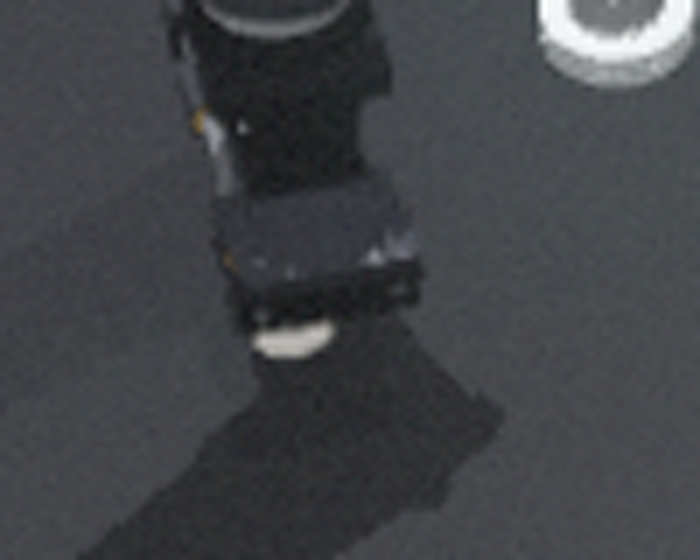

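```bash
python3 -m pendant '{"xyz":[[-0.008,0.0045,0],[0,0,-0.01],[-0.001,0,0]],"turn":[0,0,0]}' >/dev/null; python3 st.py 440.2 91.9 14
```

```text
[ 39.  15. -57. 118.  12.  57.  63.]
t 33.75 tcp [439.7  91.4  30.9] jaw 86.97 xdown [-0.062  0.028 -0.998] F [ 0.  -0.3 -0.1] w 43.9
to go [  0.5   0.5 -16.9]
```

```bash
python3 -m pendant '{"xyz":[[-0.001,0.001,-0.01],[-0.001,0,-0.004],[0,0,0]],"turn":[0,0,0]}' >/dev/null; python3 st.py 440.2 91.9 14
```

```text
[ 38.  17. -56. 119.  14.  55.  62.]
t 34.12 tcp [437.1  92.5  15.6] jaw 86.99 xdown [-0.063  0.028 -0.998] F [ 0.   0.3 -0. ] w 43.6
to go [ 3.1 -0.6 -1.6]
```

```bash
python3 -m pendant '{"xyz":[[0.003,0,-0.0005],[0,0,0],[0,0,0],[0,0,0]],"turn":[0,0,0,0]}' 0 15 >/dev/null; python3 st.py 440.2 91.9 14;python3 -m pendant '{"xyz":[[0,0,0],[0,0,0]],"turn":[0,0]}' >/dev/null; python3 st.py 440.2 91.9 14
```

```text
[ 38.  17. -56. 119.  14.  55.  62.]
t 34.62 tcp [440.9  92.6  15.4] jaw 86.99 xdown [-0.062  0.029 -0.998] F [-0.3  0.  -0.7] w 15.0
to go [-0.7 -0.7 -1.4]
[ 38.  17. -56. 119.  14.  55.  62.]
t 34.88 tcp [440.8  92.6  15.4] jaw 86.99 xdown [-0.062  0.029 -0.998] F [-0.2 -0.5 -0.1] w 15.4
to go [-0.6 -0.7 -1.4]
```

```bash
python3 -m pendant '{"xyz":[[0,0,0.03],[0,0,0.04],[0,0,0.045],[0.02,-0.03,0.02],[0.034,-0.045,0],[0.034,-0.045,0],[0.034,-0.045,0],[0.034,-0.045,0],[0.02,-0.025,0],[0,0,0]],"turn":[0,0,0,0,0,0,0,0,0,0]}' 0 25 >/dev/null; python3 st.py 649 -179.3 130
```

```text
[ 47.  30. -48.  85.  21.  79.  84.]
t 36.12 tcp [ 620.2 -151.5  153.9] jaw 87.05 xdown [-0.061  0.024 -0.998] F [-1.   1.2 -0.2] w 15.0
to go [ 28.8 -27.8 -23.9]
```

```bash
python3 -m pendant '{"xyz":[[0.025,-0.026,-0.01],[0.004,-0.002,-0.01],[0,0,0],[0,0,0]],"turn":[0,0,0,0]}' >/dev/null; python3 st.py 649 -179.3 118
```

```text
[ 45.  34. -46.  81.  23.  79.  85.]
t 36.62 tcp [ 648.2 -174.9  133.6] jaw 87.33 xdown [-0.063  0.027 -0.998] F [ 0.2 -0.7  0.1] w 14.6
to go [  0.8  -4.4 -15.6]
```

```bash
python3 -m pendant '{"xyz":[[0.001,-0.004,-0.012],[0,0,0],[0,0,0]],"turn":[0,0,0]}' >/dev/null; python3 st.py 649 -179.3 105
python3 - <<'E'
from ov import *
o=readout.get_obs()['tool_pos']
snap('side','g14');snap('top','g14t')
z=o[2]-.0154
for f,oo,c,cr,b,w in(('g14','o14','side',(260,170,340,240),(-.0006,.0016),(.6479,-.1776,0)),('g14t','o14t','top',(270,150,330,210),(.0006,-.0016),(.6485,-.1813,0))):
    p=(o[0]+b[0],o[1]+b[1],0)
    overlay(f,oo,c,cr,9,[('c',.042,z+.011,p,(0,180,0)),('c',.042,z+.006,p,(0,180,0)),('c',.02,z,p,(0,255,255)),('c',.036,.082,w,(255,0,0))])
E
```

```text
[ 45.  35. -46.  81.  24.  78.  85.]
t 37.0 tcp [ 648.8 -177.7  122. ] jaw 87.45 xdown [-0.063  0.026 -0.998] F [ 0.8 -0.1 -0.1] w 15.0
to go [  0.2  -1.6 -17. ]
```

View pics/o14.png

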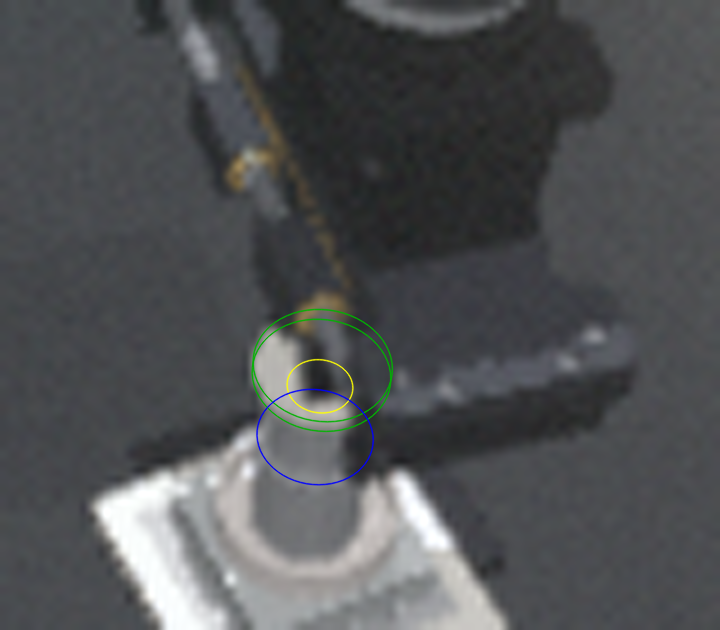

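View pics/o14t.png

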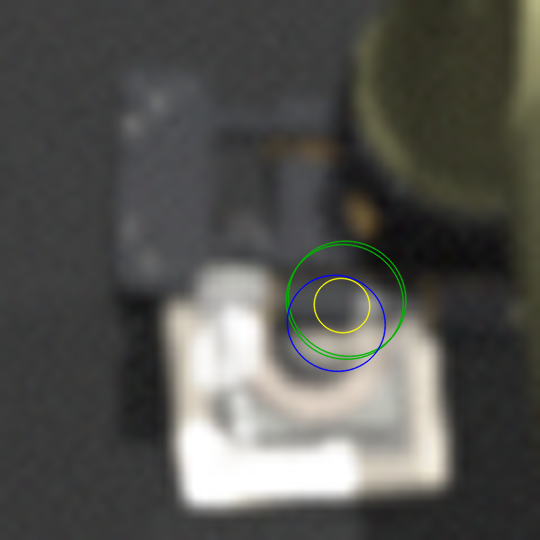

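```bash
python3 -m pendant '{"xyz":[[0,-0.001,-0.013],[0,0,0],[0,0,0]],"turn":[0,0,0]}' >/dev/null; python3 st.py 648.8 -179.3 91.4
```

```text
[ 45.  36. -46.  82.  24.  77.  85.]
t 37.48 tcp [ 648.7 -179.1  107.9] jaw 87.42 xdown [-0.063  0.026 -0.998] F [ 0.5  0.7 -1. ] w 15.0
to go [  0.1  -0.2 -16.5]
```

```bash
python3 -m pendant '{"xyz":[[0,0,-0.008],[0,0,0]],"turn":[0,0]}' >/dev/null; python3 st.py 648.8 -179.3 91.4; python3 -c "
from h import *
snap('side','g15',(260,170,330,240),8)"
```

```text
[ 45.  36. -46.  82.  25.  76.  85.]
t 37.73 tcp [ 648.7 -179.2   99.3] jaw 87.42 xdown [-0.063  0.026 -0.998] F [ 0.3  0.4 -1.1] w 15.2
to go [ 0.1 -0.1 -7.9]
```

View pics/g15.png

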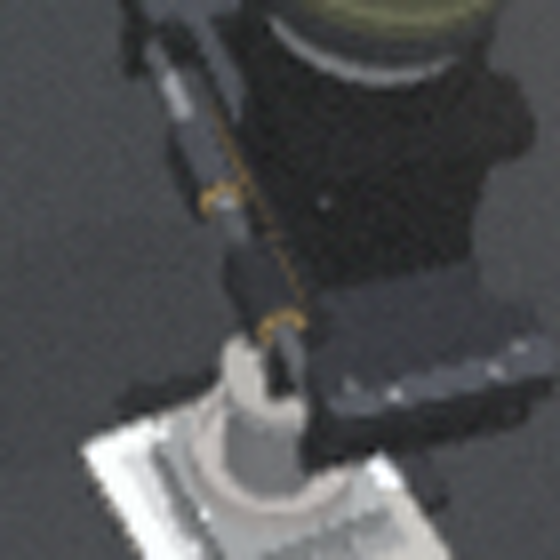

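```bash
python3 -m pendant '{"xyz":[[0,0,-0.004],[0,0,0]],"turn":[0,0]}' >/dev/null; python3 st.py 648.8 -179.3 91.4; python3 -m pendant '{"xyz":[[0,0,-0.003],[0,0,0]],"turn":[0,0]}' >/dev/null; python3 st.py 648.8 -179.3 91.4
```

```text
[ 45.  36. -46.  83.  25.  76.  85.]
t 38.02 tcp [ 649.2 -179.1   95.7] jaw 87.42 xdown [-0.062  0.026 -0.998] F [ 1.3  0.1 -0.8] w 15.0
to go [-0.4 -0.2 -4.3]
[ 45.  36. -45.  83.  25.  75.  85.]
t 38.27 tcp [ 649.3 -179.1   92.7] jaw 87.42 xdown [-0.062  0.026 -0.998] F [ 0.  -0.7 -0.4] w 15.3
to go [-0.5 -0.2 -1.3]
```

```bash
python3 -m pendant '{"xyz":[[0,0,-0.0013],[0,0,0]],"turn":[0,0]}' >/dev/null; python3 st.py 648.8 -179.3 91.4; python3 -c "
from h import *
snap('side','g16',(260,170,330,240),8)"
```

```text
[ 45.  37. -45.  83.  25.  75.  85.]
t 38.52 tcp [ 649.5 -179.1   91.5] jaw 87.42 xdown [-0.061  0.025 -0.998] F [ 0.2 -0.4 -0.2] w 15.2
to go [-0.7 -0.2 -0.1]
```

View pics/g16.png

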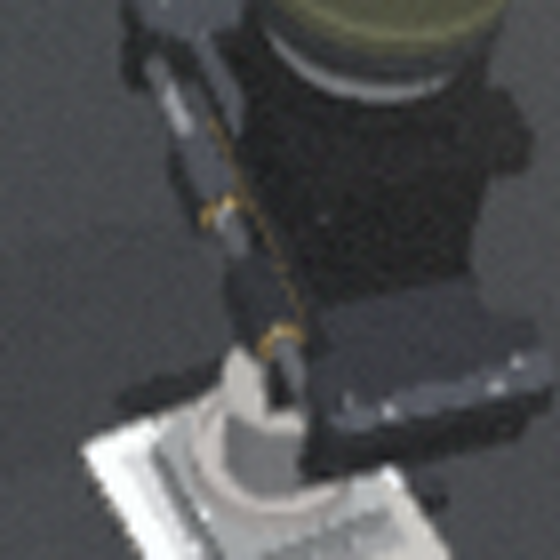

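```bash
python3 -m pendant '{"xyz":[[-0.0005,0,-0.001],[0,0,0]],"turn":[0,0]}' >/dev/null; python3 st.py; python3 -m pendant '{"xyz":[[0,0,0],[0,0,0],[0,0,0]],"turn":[0,0,0]}' 0.5 >/dev/null; python3 st.py;  python3 -m pendant '{"xyz":[[0,0,0.02],[0,0,0.03],[0,0,0.04],[-0.03,0.03,0.02],[-0.045,0.04,0],[-0.045,0.04,0],[0,0,0]],"turn":[0,0,0,0,0,0,0]}' >/dev/null; python3 st.py
python3 -c "
from h import *
snap('side','g17',(220,110,340,260),4);snap('top','g17t',(170,130,330,250),5)"
```

```text
[ 45.  37. -45.  83.  25.  75.  85.]
t 38.83 tcp [ 649.5 -179.1   91.4] jaw 87.42 xdown [-0.06   0.025 -0.998] F [ 0.4  0.1 -1.6] w 15.2
[ 45.  37. -45.  83.  25.  75.  85.]
t 39.2 tcp [ 649.1 -179.1   90.9] jaw 87.42 xdown [-0.061  0.025 -0.998] F [ 0.2 -0.4  1. ] w 37.2
[ 54.  13. -55.  97.   9.  79.  84.]
t 40.08 tcp [527.5 -64.6 212.2] jaw 87.51 xdown [-0.054  0.022 -0.998] F [-0.  -0.4 -0.2] w 43.6
```

View pics/g17.png

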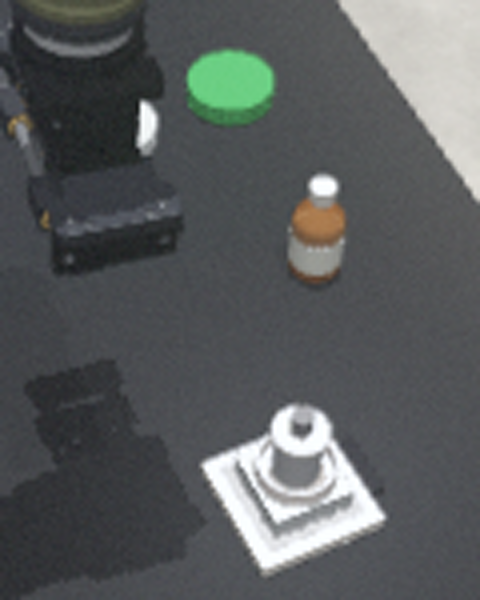

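View pics/g17t.png

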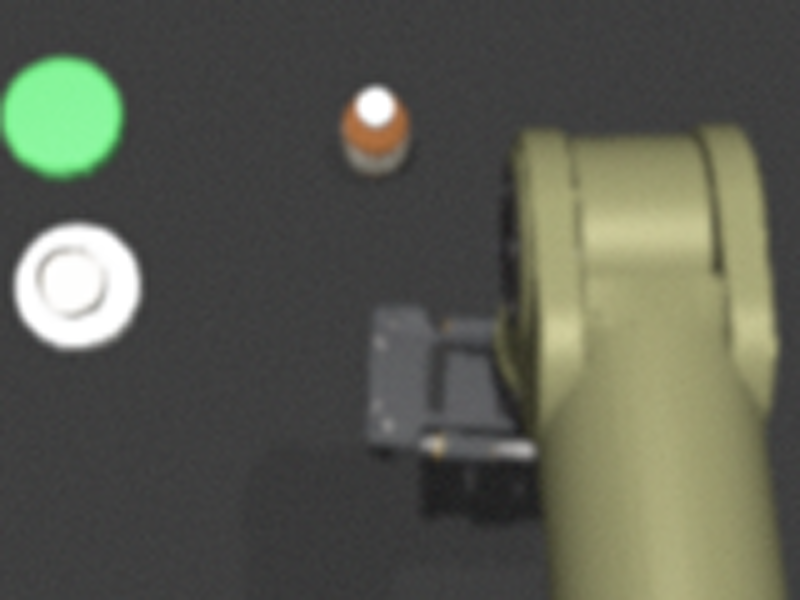

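```bash
python3 -m pendant '{"xyz":[[-0.015,0.04,0.01],[-0.015,0.045,0.01],[0,0.045,0],[0,0.02,0],[0,0,0]],"turn":[0,0,0,0,0]}' >/dev/null; python3 st.py
python3 - <<'E'
from ov import *
snap('side','g18');snap('top','g18t')
ws=(.6479,-.1776,np.radians(5)); wt=(.6485,-.1813,np.radians(5)); cs=(.6494,.233,0); ct=(.6516,.2295,0)
G=(0,180,0);Rd=(0,0,255);B=(255,0,0)
for f,o,c,cr,cr2,p,q in(('g18','o18','side',(255,175,330,250),(220,120,280,170),ws,cs),('g18t','o18t','top',(270,150,330,210),(160,160,210,210),wt,ct)):
    overlay(f,o+'w',c,cr,8,[('c',.06,.034,p,Rd),('c',.042,.087,p,G),('c',.016,.105,p,B)])
    overlay(f,o+'c',c,cr2,10,[('c',.08,.02,q,Rd),('c',.05,.044,q,G),('c',.044,.044,q,B)])
a=[cv2.imread(f"pics/{n}.png") for n in('o18w','o18tw','o18c','o18tc')]
a=[cv2.resize(i,(400,int(i.shape[0]*400/i.shape[1])))[:300] for i in a]
a=[cv2.copyMakeBorder(i,0,300-i.shape[0],0,0,cv2.BORDER_CONSTANT) for i in [cv2.resize(x,(400,300)) for x in a]]
cv2.imwrite('pics/o18all.png',np.vstack([np.hstack(a[:2]),np.hstack(a[2:])]))
for n,z in(('joystick',0),('tip_rack',0),('bottle',0)):
    print(n,[(round(d['score'],2),c2w('side',d['at']).round(3).tolist()) for d in pinpoint('side',n)][:1])
d=np.abs(cv2.imread('pics/g18_raw.png').astype(int)-cv2.imread('pics/side0.png')).max(2)
print('diff rack',d[85:120,175:208].max(),'joy',d[330:384,285:340].max(),'bottle',d[150:183,288:310].max())
E
```

```text
[ 46.   9. -61.  98.   5.  80.  71.]
t 40.8 tcp [506.6  79.6 237.7] jaw 86.66 xdown [-0.042  0.028 -0.999] F [ 0.9 -1.6 -0.3] w 43.3
joystick [(0.81, [0.549, -0.51, 0.0])]
tip_rack [(0.97, [0.506, 0.504, 0.005])]
bottle [(0.6, [0.758, 0.03, 0.003])]
diff rack 212 joy 15 bottle 10
```

View pics/o18all.png

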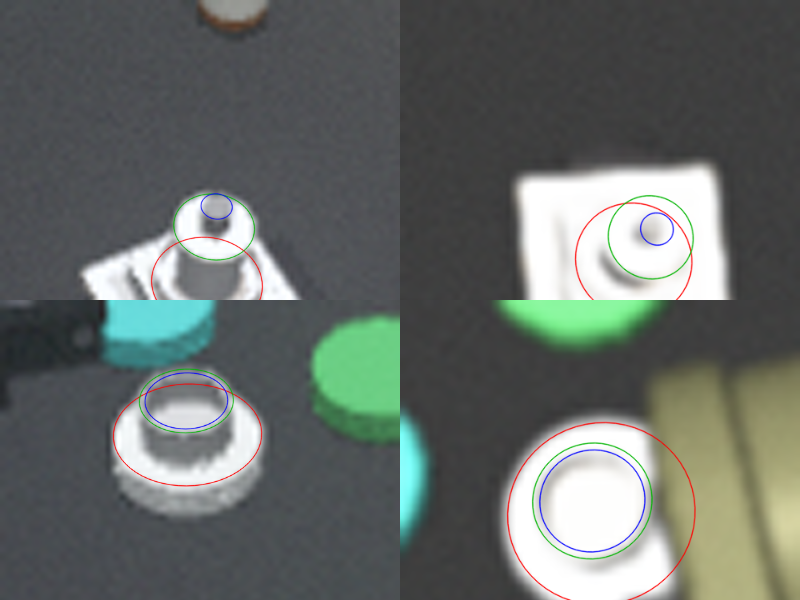

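View pics/g18.png

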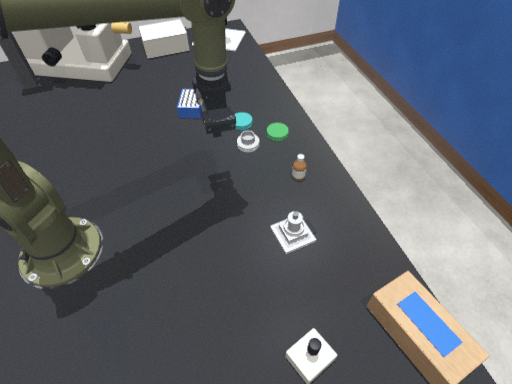

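```bash
python3 -m pendant '{"xyz":[[0,0,0],[0,0,0]],"turn":[0,0]}'; python3 -c "
from cell import *
print(sign_off())"
```

```text
time_s: 41.3
tool_pos: [0.5062, 0.075, 0.2365]
tool_rot: [152.1, 87.1, 148.4]
force: [0.6, 1.0, -0.6]
grip_width: 0.044
the job is handed in; nothing more can be done
None
```

The sample holder is built on the warming plate in the order you asked: block, dish, tall cup, then lid. The low cup stands in the middle of the white round cooling plate. I handed the job in at 41.3 s of the 115 s allowed.

**Last checks:**
- **Positions:** outlines projected into both camera pictures matched the block, dish, cup, lid and low cup to about 1 mm. In the pictures everything stands upright and the lid's disc rests on the cup's rim.
- **Bystanders:** the network found the joystick box, tip rack and bottle at their starting places, within its own error of about 4 mm. The pixels over the box and bottle hardly changed. Over the rack that comparison failed, because the arm stood in front of it.

**Disagreements along the way:**
- The two cameras differed by 2 to 4 mm sideways, so I used the mean of the two.
- The automatic outline fit of the block on the plate failed (white on white), so I judged that placing by overlay.
- The tool drifted up to about 6° off vertical. I turned the gripper half round partway through to counter it, and the pieces still stood level after release.

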